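# Charge the mill jar with grinding balls

### The job

Lift the lid off the white mill jar and set it down, knob up, on the blue mat. Then carry the metal scoop to the jar, bring its lip down to about 20 mm above the jar's mouth before you tip it, and roll all four magenta grinding balls into the jar without letting any jump out. Finally stand the empty scoop upright on the black mat and let go; set things down rather than dropping them, and leave the other things on the bench where they are.

Things in the scene. Friction and masses are not known exactly. Their poses are not given: they have to be found in the camera images.
- lid_knob (a point): Gripping point on the upright round black knob (28 mm across, 40 mm tall) of the jar's loose lid, on its axis: 38 mm above the underside of the lid's plug, 24 mm above the disc's top, 16 mm below the knob's top. z is up along the knob.
- jar_mouth (a point): Centre of the mouth of the white ceramic mill jar, in the plane of its rim, 70 mm above the bench. The jar is fixed, round, 130 mm outside and 120 mm inside diameter, its inner floor 8 mm above the bench.
- lid_mat_top (a point): Centre of the top of the blue mat where the lid goes: fixed, 160 x 160 mm, 4 mm thick (top at z = 4 mm).
- scoop_mat_top (a point): Centre of the top of the black rubber mat where the scoop stands at the start and at the end: fixed, 150 x 130 mm, 4 mm thick (top at z = 4 mm).
- scoop_grip (a point): Gripping point of the scoop: the middle of the blue upright handle tab on its back wall, 12 mm thick (along scoop x), 44 mm wide (along y). The tab's top is 23 mm above this point, the back wall's top edge 43 mm below, the scoop's underside 85 mm below. Scoop axes: x from the lip back towards the tab, y across, z up.
- scoop_lip (a point): Middle of the scoop's lip, the edge over which the balls roll out, 68 mm wide. In scoop axes it lies 104 mm in front of the gripping point (-x) and 52 mm below it (33 mm above the underside). Axes as the scoop's.
- scoop_floor (a point): Centre of the flat inner floor of the scoop, 4 mm above its underside; in scoop axes 27 mm in front of (-x) and 81 mm below the gripping point. Axes as the scoop's.
- jar_lid: The lid, about 0.25 kg: a steel disc 134 mm across, 8 mm thick, over a black rubber plug 108 mm across, 6 mm thick; 54 mm tall with the knob. Origin at the centre of the plug's underside, z up. At the start it lies on the jar's rim, its plug 6 mm inside the mouth.
- scoop: The aluminium scoop, 0.22 kg empty: an open pan 68 mm wide, 110 mm long, walls 42 mm high, flat floor 50 mm long, then a ramp rising at 30 degrees to the open lip, with 32 mm sides. Balls roll out only when it is tipped lip down by clearly more than 30 degrees; 60 empties it. Origin on the underside, 40 mm in front of (-x) and 85 mm below the gripping point.
- ball0_center (a point): Centre of one of the four magenta grinding balls, 28 mm across, 30 g, lying in the scoop at the start.
- ball1_center (a point): Centre of one of the four magenta grinding balls, 28 mm across, 30 g, lying in the scoop at the start.
- ball2_center (a point): Centre of one of the four magenta grinding balls, 28 mm across, 30 g, lying in the scoop at the start.
- ball3_center (a point): Centre of one of the four magenta grinding balls, 28 mm across, 30 g, lying in the scoop at the start.
- small_beaker: Bystander to be left alone: empty clear glass beaker, 50 mm across, 60 mm tall; origin at the centre of its underside.
- dropper_bottle: Bystander to be left alone: amber dropper bottle with black cap, 40 mm across, 113 mm tall; origin at the centre of its underside.
- stopper: Bystander to be left alone: brown rubber stopper, 48 mm across, 34 mm tall; origin at the centre of its underside.
- powder_jar: Bystander to be left alone: closed amber jar with white cap, 60 mm across, 75 mm tall; origin at the centre of its underside.
- culture_dish: Bystander to be left alone: empty clear glass dish, 90 mm across, 16 mm tall; origin at the centre of its underside.
Not all that is in view belongs to the job. What is shaped like the scoop but purple is not meant.

How it is judged:
By the outcome, as a careful person would: the job done as asked, in the order asked, and still so for the second after the job is handed in, with the robot touching nothing.
It also fails if it takes over 64 s, if anything falls off the work surface, if the arm or the gripper's body presses on something with over 40 N, if the wrist force passes 120 N, or if a joint passes its speed limit or range.

### The arm

A 6-joint arm with a two-finger parallel gripper is mounted at the origin on the work surface. World frame = base frame: x ahead of the robot, y to its left, z up, the work surface at z = 0. Lengths are in mm, angles in degrees, forces in N, time in s.
With the tool pointing down it reaches from about 275 to 875 mm from the base axis. Payload 12.5 kg.
Tool frame: the origin (TCP) lies at the very end of the fingers, on their centre line; the grasp point (between the pads) lies 19 mm behind it (env.grip_point_offset is the distance from the TCP to the grasp point, in mm); y points along the fingers, x is the direction in which the jaws open and shut, and the axes are right-handed (so a half turn about y gives the same grasp; the last joint's range is limited). The gripper opens to 85 mm and grips with 20 to 120 N. Pads are 22 mm wide; open, the fingers measure 114 mm over their backs; the gripper's body (76 mm by 85 mm) begins 54 mm behind the grasp point. The pads swing forward as they close: fully open they stand 13 mm farther back than shut.
Start: joints at [-71.597, 20.094, 94.641, -0, 65.266, -4.847], TCP at [217.132, -505.31, 205.19] pointing down, gripper open.
Joint ranges: [-157.81, 157.81], [-45, 120.19], [0.68, 151.7], [-89.99, 269.99], [4.06, 180], [-164.3, 164.3]. Speed limits (degrees/s): [127.2, 127.2, 159.86, 180, 180, 180].

### API

Orientations are given as a 3x3 rotation matrix whose columns are the frame's x, y, z axes.
In Python, from workcell import env gives the robot as it stands. The module is installed in compiled form; this text tells all that it offers.
- The arm moves only by the shell command python3 -m pendant 'ROWS'. ROWS is JSON, a list of rows, each a list of 7 numbers: the turn, a rotation vector about the tool's x, y, z in rad, then the shift along the tool's x, y, z in cm, then the finger opening in cm, from 0 to 8.54. In form: [[rx, ry, rz, tx, ty, tz, gripper], ...]. A call has 1 to 10 rows; each row shifts and turns the commanded pose from where the row before left it, along the tool's axes as they then stand; what a row does not reach is not made up. A row lasts 1/10 s, in which the tool goes at most 50 mm and 8.59 degrees, less where a joint would pass 70% of its speed; a pose out of reach is approached as far as the arm can. A call with a gripper value outside its range is refused whole. The fingers move at their own pace and stop on an object; the grip force is fixed at half the most. Time passes only in rows, so rows that do not move let the fingers close. It gives the time, the measured TCP pose, the force and the opening at its end, in the units of the state.
- env.observe(): the state, without advancing time (a new reading comes with each control period).
- env.read_camera(name): name is "scene" or "top"; returns a dict with "image" (384x512x3 uint8, blue, green, red), "camera_matrix" (3x3 intrinsics, pixels), "world_from_camera" (4x4, takes a point from camera to world coordinates). Camera axes: x right, y down, z forward; pixel columns grow to the right and rows downward; lengths in mm; the calibration is good to about 2 mm. A picture is of the moment at which its call begins. There is no depth.
- env.finish_job(): hands the job in, once; it reports no verdict.
The state is a dict: "clock": time; "q": joint angles; "dq": joint speeds; "joint_efforts": joint torques, N m; "tool_pos": TCP position; "tcp_rot": TCP orientation; "ft_force": force on the tool from outside, world axes, zero at the start; "moment": the same for the moment, N m; "grip_width": finger opening in mm.
Only numpy, scipy, OpenCV 4.12 (cv2) and the standard library are available. Lean on these libraries where they do the work, as an engineer would, in place of code of your own. Each camera call takes 0.05 s, during which the arm holds its last target.

## Working session

There is one attempt and no reset: what is moved stays moved. The work goes in short steps, Python scripts to look and compute and a shell command to move; the robot and the scene stay as the last step left them, time stands still between calls to the robot, and variables do not carry over. Pictures are saved under pics/ and viewed, and the job is handed in when it is done.

```bash
mkdir -p pics
cat > h.py <<'E'
import numpy as np, cv2
from workcell import env
def shot(name,tag):
    c=env.read_camera(name); cv2.imwrite(f'pics/{tag}.png',c['image']); np.savez(f'pics/{tag}.npz',K=c['camera_matrix'],T=c['world_from_camera'],im=c['image']); return c
def load(tag):
    return np.load(f'pics/{tag}.npz')
def ray(d,u,v):
    T=d['T']; r=T[:3,:3]@np.linalg.inv(d['K'])@np.array([u,v,1.]); return T[:3,3],r
def atz(d,u,v,z):
    o,r=ray(d,u,v); return (o+r*(z-o[2])/r[2]).round(1)
def proj(d,p):
    T=d['T']; q=d['K']@(T[:3,:3].T@(np.array(p,float)-T[:3,3])); return (q[:2]/q[2]).round(1)
def tri(*a):
    A=np.zeros((3,3));b=np.zeros(3)
    for d,u,v in a:
        o,r=ray(d,u,v); r=r/np.linalg.norm(r); P=np.eye(3)-np.outer(r,r); A+=P;b+=P@o
    return np.linalg.solve(A,b).round(1)
def crop(tag,x0,y0,x1,y1,s,out):
    im=cv2.imread(f'pics/{tag}.png')[y0:y1,x0:x1]; cv2.imwrite(f'pics/{out}.png',cv2.resize(im,None,fx=s,fy=s,interpolation=cv2.INTER_CUBIC))
E
python3 - <<'E'
from h import *
for n in('scene','top'):
    c=shot(n,n+'0'); print(c['world_from_camera'].round(3),c['camera_matrix'])
s=env.observe(); print(s, env.grip_point_offset)
E
```

```text
[[-7.200000e-02  8.680000e-01 -4.910000e-01  1.252829e+03]
 [ 9.970000e-01  6.700000e-02 -2.800000e-02  9.624500e+01]
 [ 9.000000e-03 -4.920000e-01 -8.710000e-01  1.381761e+03]
 [ 0.000000e+00  0.000000e+00  0.000000e+00  1.000000e+00]] [[464.85946955   0.         246.84768372]
 [  0.         464.85946955 192.77282356]
 [  0.           0.           1.        ]]
[[ 2.000000e-02 -9.770000e-01  2.130000e-01  2.805970e+02]
 [-1.000000e+00 -1.800000e-02  9.000000e-03  5.031100e+01]
 [-5.000000e-03 -2.130000e-01 -9.770000e-01  1.300191e+03]
 [ 0.000000e+00  0.000000e+00  0.000000e+00  1.000000e+00]] [[425.72259915   0.         252.69599815]
 [  0.         425.72259915 194.36874609]
 [  0.           0.           1.        ]]
{'clock': 0.1, 'q': array([-7.15960261e+01,  2.01232075e+01,  9.46730045e+01, -8.87298478e-04,
        6.52658365e+01, -4.84672876e+00]), 'dq': array([-0.05689391, -0.01118653, -0.0994953 , -0.00305186,  0.01976611,
        0.06231622]), 'joint_efforts': array([-2.99074572e-04, -5.06832755e+01, -2.91876769e+01, -1.14182674e-04,
        2.59748871e-03, -4.13050441e-05]), 'tool_pos': array([ 217.0359405 , -505.01121328,  204.69541204]), 'tcp_rot': array([[ 3.94760893e-01, -3.55249995e-04,  9.18783822e-01],
       [-9.18783255e-01,  1.02312220e-03,  3.94761045e-01],
       [-1.08026698e-03, -9.99999414e-01,  7.74908852e-05]]), 'ft_force': array([0.62527021, 0.02691194, 0.44391309]), 'moment': array([-0.04085309,  0.02064423, -0.0465801 ]), 'grip_width': 85.38503955422998} 18.700000000000003
```

View pics/scene0.png

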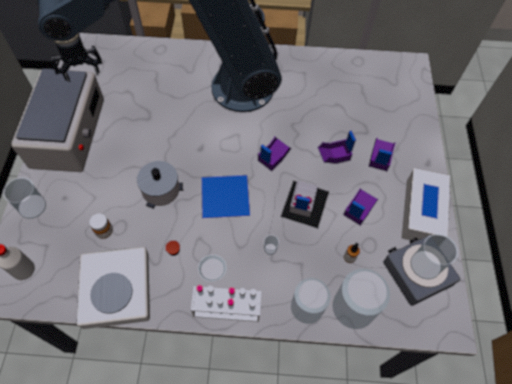

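View pics/top0.png

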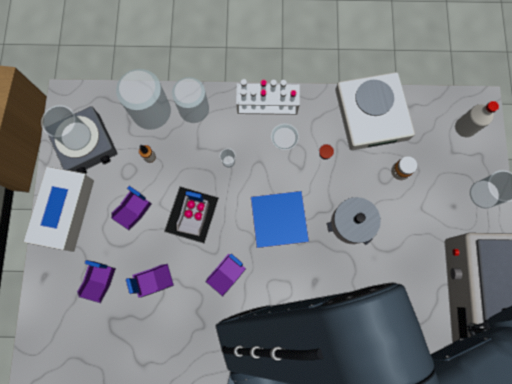

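```bash
python3 - <<'E'
from h import *
def grid(tag,x0,y0,x1,y1,s,out):
    im=cv2.imread(f'pics/{tag}.png')[y0:y1,x0:x1]; im=cv2.resize(im,None,fx=s,fy=s,interpolation=cv2.INTER_CUBIC)
    for x in range(x0-x0%10+10,x1,10):
        cv2.putText(im,str(x),((x-x0)*s-8,8),0,.3,(0,0,0)); cv2.line(im,((x-x0)*s,10),((x-x0)*s,14),(0,0,0))
    for y in range(y0-y0%10+10,y1,10):
        cv2.putText(im,str(y),(0,(y-y0)*s+3),0,.3,(0,0,0)); cv2.line(im,(20,(y-y0)*s),(24,(y-y0)*s),(0,0,0))
    return im
a=grid('scene0',130,155,200,215,5,'');b=grid('scene0',270,175,340,235,5,'')
c=grid('top0',320,190,390,250,5,'');d=grid('top0',160,180,230,250,5,'')[:300]
cv2.imwrite('pics/cr0.png',np.vstack([np.hstack([a,b]),np.hstack([c,d])]))
E
cat >> h.py <<'E'
def grid(im,x0,y0,x1,y1,s):
    im=cv2.resize(im[y0:y1,x0:x1],None,fx=s,fy=s,interpolation=cv2.INTER_CUBIC)
    for x in range(x0-x0%10+10,x1,10):
        cv2.putText(im,str(x),((x-x0)*s-8,8),0,.3,(0,0,0)); cv2.line(im,((x-x0)*s,10),((x-x0)*s,14),(0,0,0))
    for y in range(y0-y0%10+10,y1,10):
        cv2.putText(im,str(y),(0,(y-y0)*s+3),0,.3,(0,0,0)); cv2.line(im,(20,(y-y0)*s),(24,(y-y0)*s),(0,0,0))
    return im
E
```

```text
(no output)
```

View pics/cr0.png

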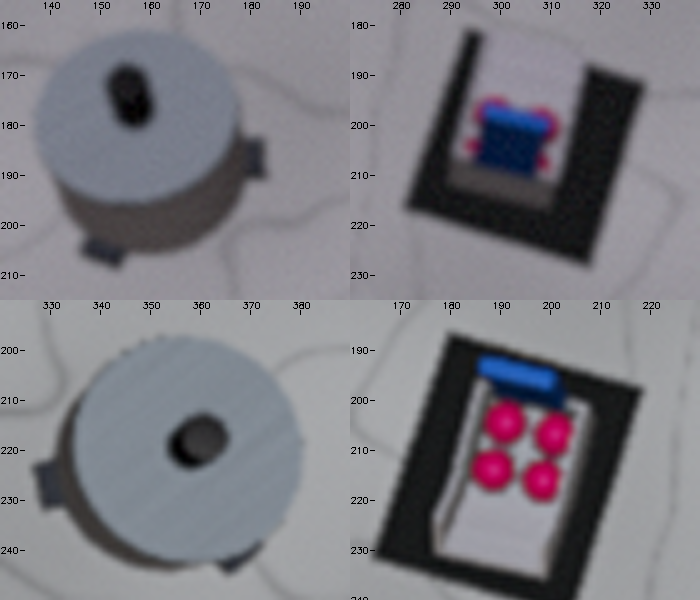

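```bash
python3 - <<'E'
from h import *
s=load('scene0');t=load('top0')
print('knobtop',tri((s,154.8,170),(t,361,217)),atz(s,154.8,170,118),atz(t,361,217,118))
print('disc',atz(s,157.5,178,78),atz(t,357.5,220,78))
print('tab',tri((s,303.4,198.6),(t,193.6,194.6)),atz(s,303.4,198.6,112),atz(t,193.6,194.6,112))
# mats by colour
for d,n in((s,'s'),(t,'t')):
    im=d['im']; hsv=cv2.cvtColor(im,cv2.COLOR_BGR2HSV)
    m=cv2.inRange(hsv,(105,150,80),(125,255,255)); 
    cs=cv2.findContours(m,0,2)[0]; c=max(cs,key=cv2.contourArea); r=cv2.minAreaRect(c); bx=cv2.boxPoints(r)+.0
    print(n,'bluemat',np.mean([atz(d,*p,4) for p in bx],0),[atz(d,*p,4)[:2] for p in bx])
# black mat corners
for d,P in((s,[(294,180.5),(328.5,192),(318,228),(281,217)]),(t,[(180,186.5),(218.5,198),(165,232)])):
    print([atz(d,*p,4)[:2] for p in P])
# tab edges ends in top
print([atz(t,*p,112)[:2] for p in((185.8,192.3),(201.3,195))],[atz(s,*p,112)[:2] for p in((297,197),(309.8,200))])
for p in((293.5,204.5-.3),(203.5-0,0)): pass
E
python3 - <<'E'
import sys; sys.path.insert(0,'.')
from h import *
import os; os.chdir('.')
t=load('top0')['im'];s=load('scene0')['im']
a=grid(t,155,175,230,250,8)
cv2.imwrite('pics/cr1.png',a); cv2.imwrite('pics/cr2.png',grid(s,275,175,345,235,9))
E
```

```text
knobtop [ 479.3 -244.3  117.5] [ 479.7 -244.3  118. ] [ 479.2 -244.   118. ]
disc [ 485.1 -241.1   78. ] [ 477.  -243.5   78. ]
tab [538.3 233.  101.2] [544.1 233.  112. ] [536.  230.1 112. ]
s bluemat [492.8 -21.1   4. ] [array([ 426.8, -109.5]), array([406.8,  47.1]), array([559.5,  63.7]), array([578.1, -85.7])]
t bluemat [488.725 -21.      4.   ] [array([554.8,  67.5]), array([577.1, -90.1]), array([ 422.2, -107.5]), array([400.8,  46.1])]
[array([414.9, 211.2]), array([451.5, 329.8]), array([590. , 293.6]), array([559.2, 171.5])]
[array([584.3, 290.4]), array([549.8, 168.4]), array([440.5, 328.2])]
[array([542.3, 252.8]), array([535.2, 208.1])] [array([540. , 212.9]), array([547.6, 252.9])]
```

View pics/cr1.png

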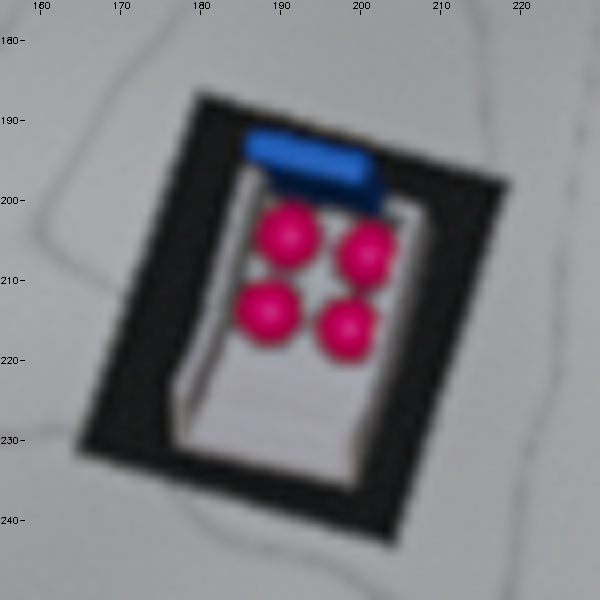

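View pics/cr2.png

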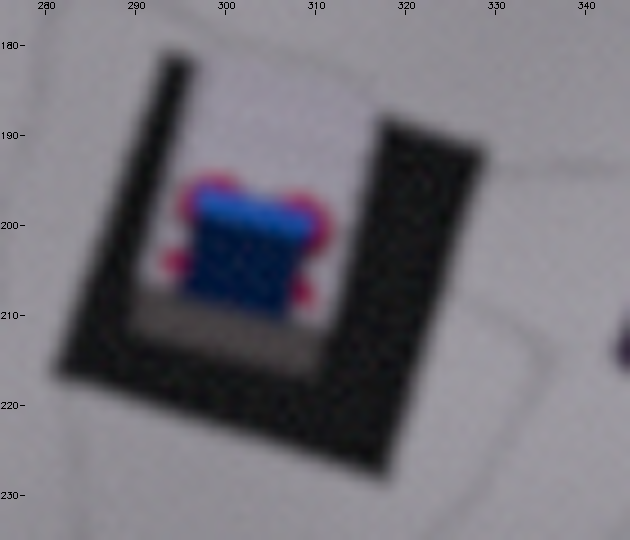

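```bash
cat >> h.py <<'E'
def log():
    import json
    s=env.observe(); open('log.jsonl','a').write(json.dumps([s['q'].tolist(),s['tool_pos'].tolist(),s['tcp_rot'].tolist()])+'\n'); return s
def to(p,R=None):
    s=log(); Rt=s['tcp_rot']; d=Rt.T@(np.array(p)-s['tool_pos'])/10
    print('t',s['clock'],'pos',s['tool_pos'].round(1),'q',s['q'].round(1),'F',s['ft_force'].round(1),'g',s['grip_width'].round(1))
    print('delta cm tool',d.round(2),'norm',np.linalg.norm(d).round(2))
    if R is not None:
        from scipy.spatial.transform import Rotation as Ro
        print('rotvec tool rad',Ro.from_matrix(Rt.T@R).as_rotvec().round(4))
E
python3 -c "
from h import *
to([480,-244,150])"
python3 -m pendant '[[0,0,0,-1.5,0.6,3.8,8.5],[0,0,0,-1.5,0.6,3.8,8.5],[0,0,0,-1.5,0.6,3.8,8.5],[0,0,0,-1.5,0.6,3.8,8.5],[0,0,0,-1.5,0.6,3.8,8.5],[0,0,0,-1.5,0.6,3.8,8.5],[0,0,0,-1.5,0.6,3.8,8.5],[0,0,0,-1.5,0.6,3.8,8.5],[0,0,0,-1.5,0.6,3.8,8.5]]'
python3 - <<'E'
from h import *
s=shot('scene','s1')['image'];t=shot('top','t1')['image']
to([480,-244,83])
cv2.imwrite('pics/cr3.png',np.hstack([grid(s,110,120,200,220,4),grid(t,310,170,410,270,4)]))
for d in(load('s1'),load('t1')): print(proj(d,env.observe()['tool_pos']))
E
```

```text
clock: 1.0
tool_pos: [478.9, -244.8, 150.8]
tcp_rot: [[0.395, -0.0, 0.919], [-0.919, 0.0, 0.395], [-0.0, -1.0, -0.0]]
ft_force: [0.1, -0.8, -0.0]
grip_width: 85.0Traceback (most recent call last):
  File "<string>", line 3, in <module>
    to([480,-244,150])
    ~~^^^^^^^^^^^^^^^^
  File "h.py", line 32, in to
    print('t',s['clock'],'pos',s['tool_pos'].round(1),'q',s['q'].round(1),'F',s['ft_force'].round(1),'g',s['grip_width'].round(1))
                                                                                                         ^^^^^^^^^^^^^^^^^^^^^
AttributeError: 'float' object has no attribute 'round'
Traceback (most recent call last):
  File "h.py", line 32, in to
    print('t',s['clock'],'pos',s['tool_pos'].round(1),'q',s['q'].round(1),'F',s['ft_force'].round(1),'g',s['grip_width'].round(1))
                                                                                                         ^^^^^^^^^^^^^^^^^^^^^
AttributeError: 'float' object has no attribute 'round'
```

```bash
sed -i "s/s\['grip_width'\].round(1)/round(s['grip_width'],1)/" h.py
python3 - <<'E'
from h import *
s=load('s1')['im'];t=load('t1')['im']
to([480,-244,83])
cv2.imwrite('pics/cr3.png',np.hstack([grid(s,110,120,210,220,4),grid(t,310,170,410,270,4)]))
for d in(load('s1'),load('t1')): print(proj(d,env.observe()['tool_pos']))
E
```

```text
t 1.1 pos [ 480.  -243.1  150.2] q [-31.8  22.6  99.5   0.   57.9  34.7] F [-0.1 -0.5  0.1] g 84.9
delta cm tool [ 0.09  6.72 -0.03] norm 6.72
[153.5 164.6]
[363.5 214.8]
```

View pics/cr3.png

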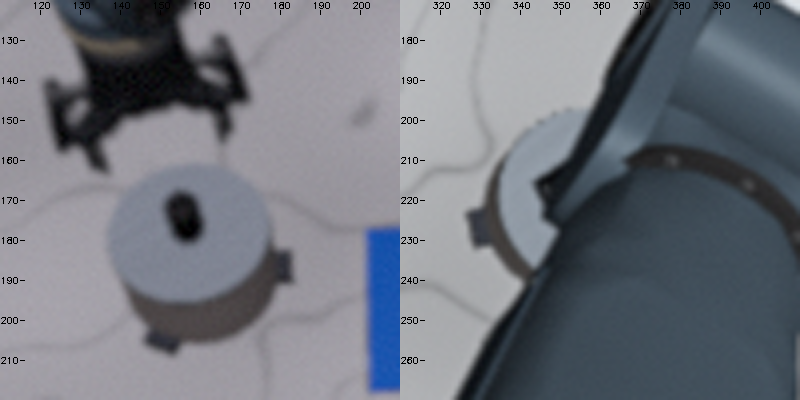

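```bash
python3 -m pendant '[[0,0,0,0,1.5,0,8.5],[0,0,0,0,1.5,0,8.5],[0,0,0,0,1.5,0,8.5],[0,0,0,0,1,0,8.5],[0,0,0,0,0,0,8.5]]'
python3 - <<'E'
from h import *
s=shot('scene','s2')['image']
to([480,-244,83])
cv2.imwrite('pics/cr4.png',grid(s,110,120,210,220,6))
d=load('s2');p=env.observe()['tool_pos'];print(proj(d,p),proj(d,p+[0,0,13]))
E
```

```text
clock: 1.6
tool_pos: [477.1, -246.2, 95.0]
tcp_rot: [[0.394, -0.002, 0.919], [-0.919, 0.001, 0.394], [-0.002, -1.0, -0.001]]
ft_force: [0.4, 0.5, 0.5]
grip_width: 84.9
t 1.65 pos [ 477.7 -246.4   96. ] q [-32.3  26.9 102.   -0.   51.2  34.5] F [-0.3 -0.5 -0.3] g 85.1
delta cm tool [-0.13  1.3   0.31] norm 1.34
[155.4 173.1] [154.7 170.9]
```

View pics/cr4.png

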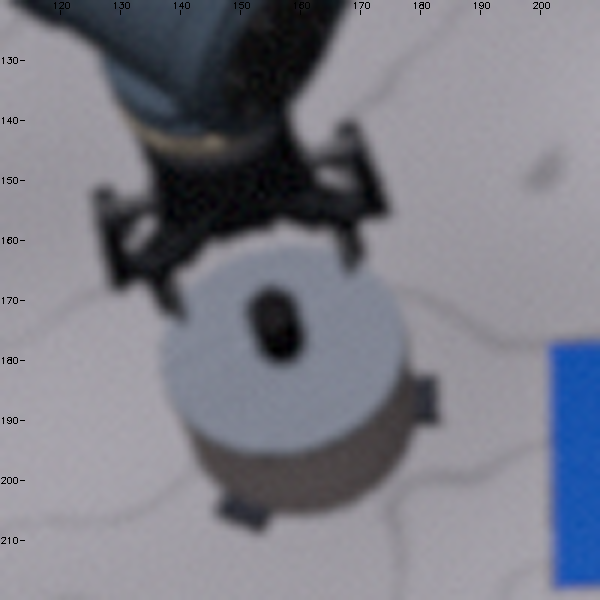

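```bash
python3 -m pendant '[[0,0,0,0,0.6,0.1,4.5],[0,0,0,0,0,0,4.5],[0,0,0,0,0,0,4.5],[0,0,0,0,0,0,4.5],[0,0,0,0,0,0,4.5]]'
python3 - <<'E'
from h import *
s=shot('scene','s3')['image']
to([480,-244,83])
cv2.imwrite('pics/cr5.png',grid(s,120,140,200,210,8))
d=load('s3');p=env.observe()['tool_pos'];print(proj(d,p),proj(d,p+[0,0,5]))
E
```

```text
clock: 2.15
tool_pos: [479.1, -245.9, 90.4]
tcp_rot: [[0.395, 0.0, 0.919], [-0.919, -0.0, 0.395], [0.0, -1.0, 0.0]]
ft_force: [-0.2, 0.2, 0.8]
grip_width: 44.9
t 2.2 pos [ 479.1 -245.9   90.4] q [-32.1  27.4 102.1   0.   50.5  34.6] F [ 0.3 -0.9  0.3] g 44.7
delta cm tool [-0.14  0.74  0.16] norm 0.77
[155.7 174.3] [155.5 173.5]
```

View pics/cr5.png

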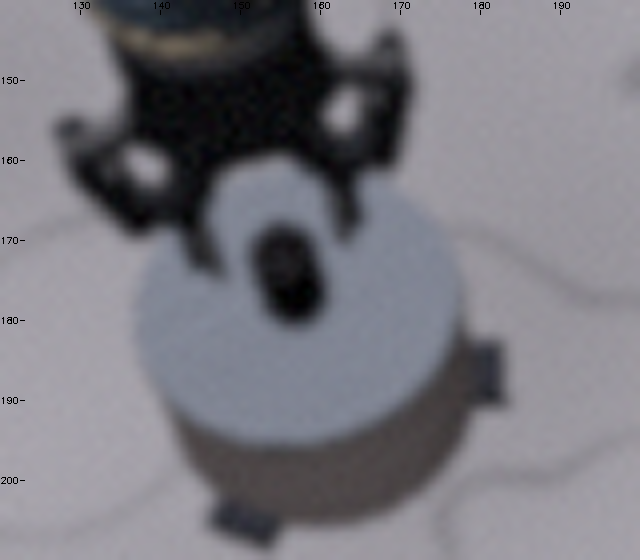

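```bash
python3 -m pendant '[[0,0,0,-0.1,0.3,0.5,4.5],[0,0,0,0,0.2,0,4.5],[0,0,0,0,0,0,4.5]]'
python3 - <<'E'
from h import *
s=shot('scene','s4')['image']
to([480,-244,83])
cv2.imwrite('pics/cr6.png',grid(s,120,140,200,210,8))
d=load('s4');p=env.observe()['tool_pos'];print(proj(d,p),proj(d,p+[0,0,5]))
E
```

```text
clock: 2.5
tool_pos: [483.1, -242.7, 84.7]
tcp_rot: [[0.395, -0.001, 0.919], [-0.919, 0.0, 0.395], [-0.001, -1.0, -0.0]]
ft_force: [0.4, -0.2, -0.5]
grip_width: 44.9
t 2.55 pos [ 483.1 -242.8   84.9] q [-31.6  28.1 101.9  -0.   50.   35.1] F [-0.2  0.6  1. ] g 45.2
delta cm tool [-0.01  0.19 -0.33] norm 0.38
[156.7 176.3] [156.5 175.5]
```

View pics/cr6.png

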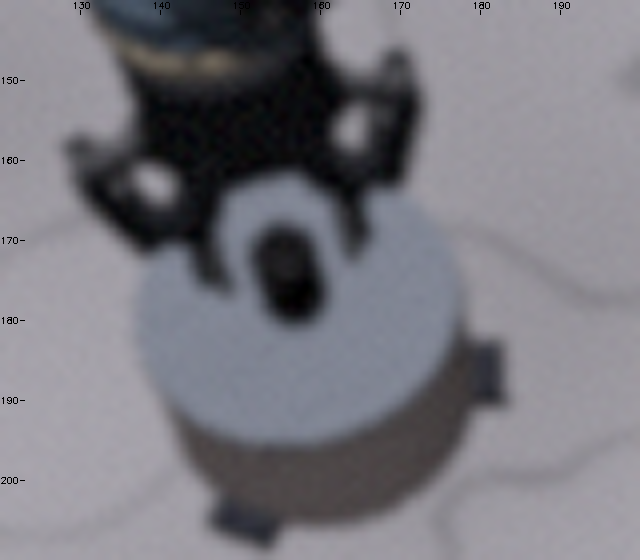

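```bash
python3 -m pendant '[[0,0,0,0,0.2,0,2.2],[0,0,0,0,0,0,2.2],[0,0,0,0,0,0,2.2],[0,0,0,0,0,0,2.2],[0,0,0,0,0,0,2.2],[0,0,0,0,0,0,2.2]]'
python3 - <<'E'
from h import *
s=shot('scene','s5')['image']
to([480,-244,83])
print(env.observe()['moment'])
cv2.imwrite('pics/cr7.png',grid(s,120,140,200,210,8))
E
```

```text
clock: 3.15
tool_pos: [483.3, -243.1, 83.3]
tcp_rot: [[0.395, 0.0, 0.919], [-0.919, -0.0, 0.395], [0.0, -1.0, 0.0]]
ft_force: [0.0, -0.7, 4.6]
grip_width: 24.4
t 3.2 pos [ 483.3 -243.1   83.4] q [-31.6  28.3 101.9  -0.   49.8  35.1] F [-0.8 -0.6  3.6] g 24.8
delta cm tool [-0.05  0.04 -0.34] norm 0.35
[-0.18633117  0.096789    0.03423995]
```

View pics/cr7.png

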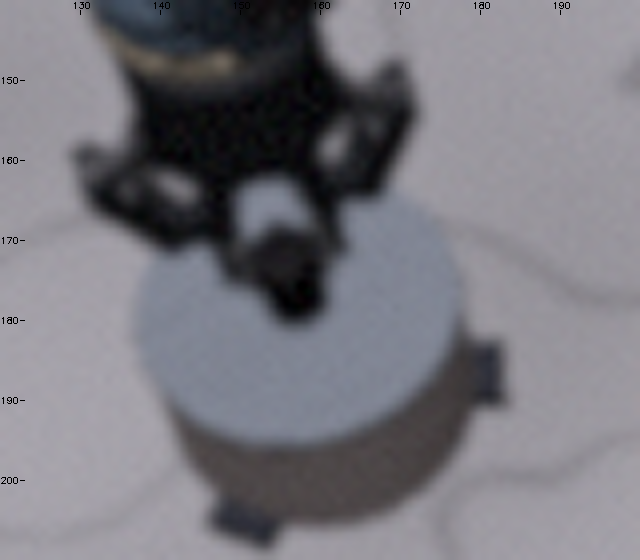

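```bash
python3 -m pendant '[[0,0,0,0,0,0,4],[0,0,0,0,0,0,4],[0,0,0,0,0,0,4],[0,0,0,0,0,0.8,4],[0,0,0,0,0,0,2.2],[0,0,0,0,0,0,2.2],[0,0,0,0,0,0,2.2],[0,0,0,0,0,0,2.2]]'
python3 - <<'E'
from h import *
s=shot('scene','s6')['image']
to([480,-244,83])
print(env.observe()['moment'])
cv2.imwrite('pics/cr8.png',grid(s,120,140,200,210,8))
E
```

```text
clock: 4.0
tool_pos: [491.2, -239.8, 83.6]
tcp_rot: [[0.395, 0.001, 0.919], [-0.919, -0.0, 0.395], [0.001, -1.0, 0.001]]
ft_force: [4.7, 3.2, 6.4]
grip_width: 23.0
t 4.05 pos [ 491.2 -239.8   83.7] q [-30.9  28.7 101.1   0.   50.1  35.8] F [3.7 4.6 5.9] g 23.0
delta cm tool [-0.06  0.07 -1.2 ] norm 1.2
[ 0.6329394  -0.58987712  0.01837733]
```

View pics/cr8.png

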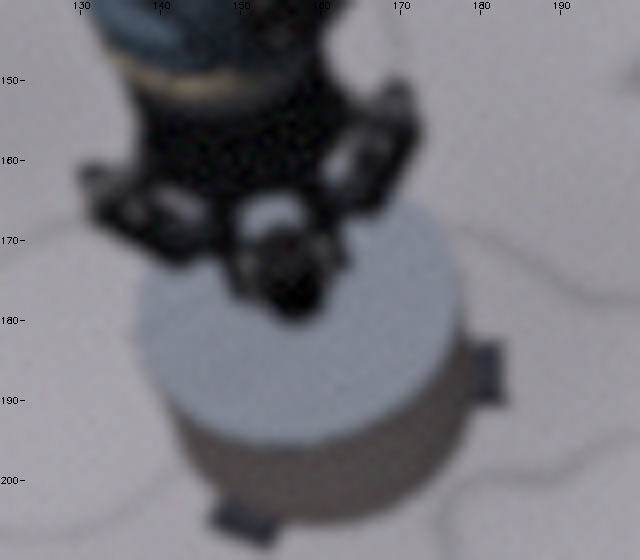

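```bash
python3 -m pendant '[[0,0,0,0,0,0,4],[0,0,0,0,0,0,4],[0,0,0,0,0,0,4],[0,0,0,0,0,-1.3,4],[0,0,0,0,0,0,2.2],[0,0,0,0,0,0,2.2],[0,0,0,0,0,0,2.2],[0,0,0,0,0,0,2.2]]'
python3 - <<'E'
from h import *
to([480,-244,83])
print(env.observe()['moment'])
E
```

```text
clock: 4.85
tool_pos: [478.4, -245.1, 83.3]
tcp_rot: [[0.395, -0.0, 0.919], [-0.919, -0.0, 0.395], [0.0, -1.0, -0.0]]
ft_force: [-3.7, -0.3, 4.3]
grip_width: 25.0
t 4.85 pos [ 478.4 -245.1   83.3] q [-32.1  28.  102.4  -0.   49.6  34.7] F [-3.7 -0.3  4.3] g 25.0
delta cm tool [-0.04  0.03  0.19] norm 0.2
[-0.21142089  0.68821503 -0.06301543]
```

```bash
python3 -m pendant '[[0,0,0,0,0,0,4],[0,0,0,0,0,0,4],[0,0,0,0,0,0,4],[0,0,0,0,0,0.4,4],[0,0,0,0,0,0,1.8],[0,0,0,0,0,0,1.8],[0,0,0,0,0,0,1.8],[0,0,0,0,0,0,1.8],[0,0,0,0,0,0,1.8]]'
python3 - <<'E'
from h import *
s=shot('scene','s7')['image']
to([480,-244,83])
print(env.observe()['moment'])
cv2.imwrite('pics/cr9.png',grid(s,120,140,200,210,8))
E
```

```text
clock: 5.75
tool_pos: [482.8, -243.2, 83.6]
tcp_rot: [[0.395, 0.001, 0.919], [-0.919, -0.0, 0.395], [0.0, -1.0, 0.001]]
ft_force: [1.3, 3.4, 4.9]
grip_width: 24.9
t 5.8 pos [ 482.8 -243.2   83.6] q [-31.7  28.2 102.    0.   49.7  35. ] F [2.7 3.7 5.6] g 24.8
delta cm tool [-0.04  0.06 -0.29] norm 0.3
[ 0.57733054 -0.30508294  0.0524892 ]
```

View pics/cr9.png

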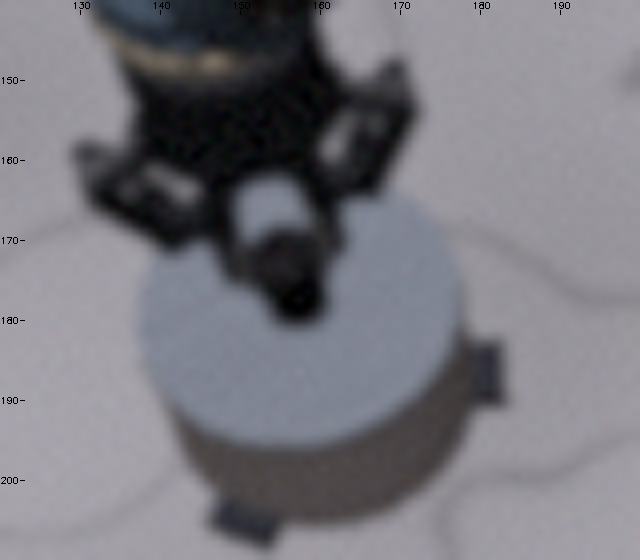

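```bash
python3 -m pendant '[[0,0,0,0,-0.5,0,1.8],[0,0,0,0,-1.5,0,1.8],[0,0,0,0,-2,0,1.8],[0,0,0,0,-2,0,1.8],[0,0,0,0,0,0,1.8]]'
python3 - <<'E'
from h import *
s=shot('scene','s8')['image']
to([490,-21,150])
print(env.observe()['moment'])
cv2.imwrite('pics/cr10.png',grid(s,110,120,210,210,7))
E
```

```text
clock: 6.3
tool_pos: [483.1, -244.1, 145.2]
tcp_rot: [[0.395, 0.003, 0.919], [-0.919, -0.002, 0.395], [0.003, -1.0, 0.002]]
ft_force: [0.1, -0.2, -1.5]
grip_width: 24.3
t 6.35 pos [ 482.4 -243.6  143.6] q [-31.7  23.3  99.6  -0.   57.1  35. ] F [-0.1 -0.7 -2.1] g 24.9
delta cm tool [-20.15  -0.66   9.48] norm 22.28
[ 0.00916895 -0.01897006  0.04780079]
```

View pics/cr10.png

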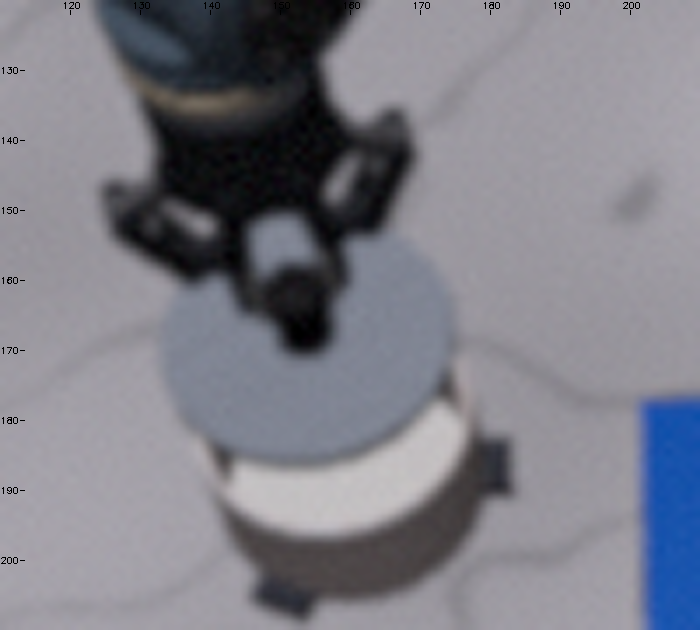

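```bash
python3 -m pendant '[[0,0,0,-2.5,0,1.2,1.8],[0,0,0,-3.5,0,1.6,1.8],[0,0,0,-3.5,0,1.6,1.8],[0,0,0,-3.5,0,1.6,1.8],[0,0,0,-3.5,0,1.6,1.8],[0,0,0,-2.4,2,1.3,1.8],[0,0,0,-1.3,3,0.6,1.8],[0,0,0,0,3,0,1.8],[0,0,0,0,2,0,1.8],[0,0,0,0,0,0,1.8]]'
python3 - <<'E'
from h import *
s=shot('scene','s9')['image']
to([490,-21,23.5])
print(env.observe()['moment'])
cv2.imwrite('pics/cr11.png',grid(s,170,120,270,230,7)[:600*2])
E
```

```text
clock: 7.35
tool_pos: [487.2, -19.9, 39.9]
tcp_rot: [[0.395, -0.007, 0.919], [-0.919, 0.001, 0.395], [-0.003, -1.0, -0.006]]
ft_force: [0.1, 0.6, -1.4]
grip_width: 25.0
t 7.4 pos [488.4 -20.1  41.7] q [ -7.8  28.1 110.6  -0.   41.5  58.9] F [-0.6 -0.2 -2. ] g 24.6
delta cm tool [0.15 1.82 0.12] norm 1.83
[-0.01239696 -0.00626698 -0.0192388 ]
```

View pics/cr11.png

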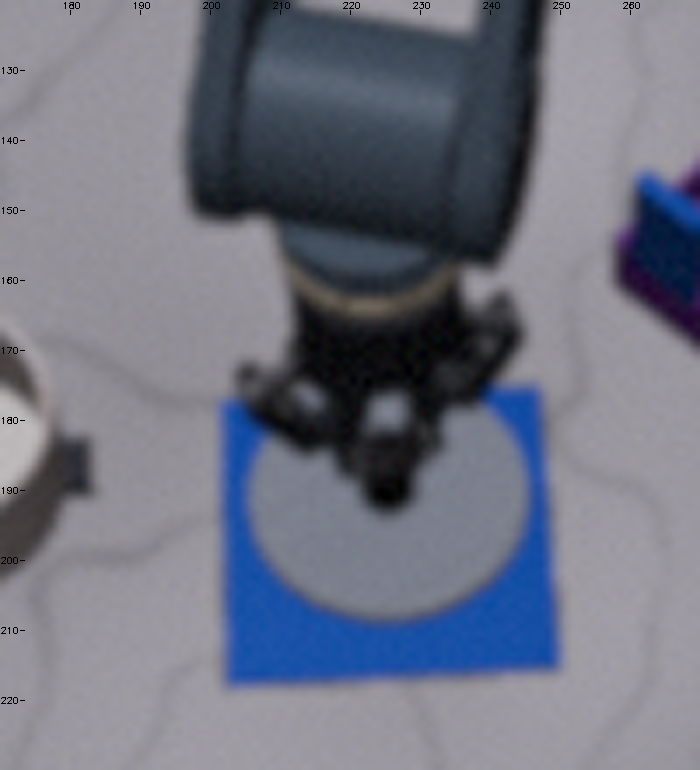

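```bash
python3 -m pendant '[[0,0,0,0,0.6,0.4,1.8],[0,0,0,0,0.5,0,1.8],[0,0,0,0,0.3,0,1.8],[0,0,0,0,0.2,0,1.8],[0,0,0,0,0,0,1.8]]'
python3 -m pendant '[[0,0,0,0,0.1,0,1.8],[0,0,0,0,0,0,1.8]]'
python3 - <<'E'
from h import *
to([490,-21,23.5]);print(env.observe()['moment'])
E
```

```text
clock: 7.9
tool_pos: [493.4, -18.7, 27.2]
tcp_rot: [[0.395, -0.0, 0.919], [-0.919, 0.0, 0.395], [-0.0, -1.0, -0.0]]
ft_force: [0.3, 0.4, -2.2]
grip_width: 24.9
clock: 8.1
tool_pos: [493.5, -18.7, 26.3]
tcp_rot: [[0.395, 0.0, 0.919], [-0.919, -0.0, 0.395], [0.0, -1.0, 0.0]]
ft_force: [-0.7, -0.2, -2.1]
grip_width: 24.7
t 8.1 pos [493.5 -18.7  26.3] q [ -7.6  30.  110.4   0.   39.6  59.2] F [-0.7 -0.2 -2.1] g 24.7
delta cm tool [ 0.07  0.28 -0.41] norm 0.5
[0.0026802  0.01546414 0.00764123]
```

```bash
python3 -m pendant '[[0,0,0,0,0.1,0,1.8],[0,0,0,0,0.1,0,1.8],[0,0,0,0,0,0,1.8]]'
python3 -m pendant '[[0,0,0,0,0.1,0,1.8],[0,0,0,0,0,0,1.8]]'
```

```text
clock: 8.4
tool_pos: [493.4, -18.7, 24.1]
tcp_rot: [[0.395, -0.0, 0.919], [-0.919, 0.0, 0.395], [-0.0, -1.0, -0.0]]
ft_force: [-0.3, 0.8, -2.2]
grip_width: 25.1
clock: 8.6
tool_pos: [493.6, -18.7, 23.6]
tcp_rot: [[0.395, 0.0, 0.919], [-0.919, -0.0, 0.395], [0.0, -1.0, 0.0]]
ft_force: [-2.0, 0.1, 5.7]
grip_width: 25.1
```

```bash
python3 -m pendant '[[0,0,0,0,0,0,5],[0,0,0,0,0,0,5],[0,0,0,0,0,0,5],[0,0,0,0,-2,0,5],[0,0,0,0,-4,0,5],[0,0,0,0,-4,0,5],[0,0,0,0,-4,0,5],[0,0,0,0,0,0,5]]'
python3 - <<'E'
from h import *
s=shot('scene','s10')['image']
to([540,230,150])
cv2.imwrite('pics/cr12.png',np.hstack([grid(s,190,150,270,230,5),grid(s,270,150,350,230,5)]))
E
```

```text
clock: 9.4
tool_pos: [496.0, -19.0, 167.9]
tcp_rot: [[0.395, 0.008, 0.919], [-0.919, -0.001, 0.395], [0.004, -1.0, 0.007]]
ft_force: [1.2, -0.2, -0.4]
grip_width: 49.7
t 9.45 pos [494.7 -18.8 165.3] q [ -7.6  17.1 105.2   0.   57.4  59.2] F [-0.5  0.6 -0.9] g 49.8
delta cm tool [-21.08   1.54  13.97] norm 25.34
```

View pics/cr12.png

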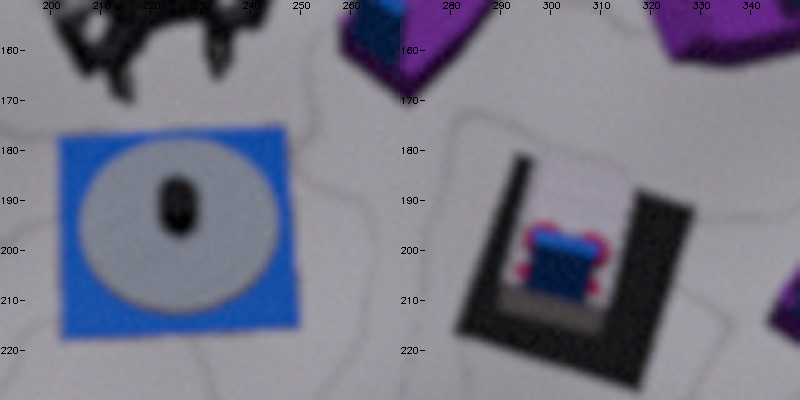

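Run:
```python
from h import *
s=load('s10');s0=load('scene0');t=load('top0')
print('knob',atz(s,225.3,187,58), 'disc',atz(s,225.8,195.2,18))
def yaw(d,a,b,z):
    p,q=atz(d,*a,z),atz(d,*b,z); v=(q-p)[:2]; print(p[:2],q[:2],(p+q)[:2]/2,np.linalg.norm(v).round(1),np.degrees(np.arctan2(-v[0],v[1])).round(1))
yaw(t,(199,235.5),(178,231),37)
yaw(t,(201.4,194.8),(185.8,191.2),112); yaw(t,(200.3,198),(185.2,195),112)
yaw(s0,(297,195.8),(310.5,199.3),112); yaw(s0,(296.4,198.6),(309.2,201.8),112)
yaw(s0,(289.5,210.5),(310,215.5),46) # back wall top? 
for d,P in((s0,[(294,180.5),(328.5,192),(318,228),(281,217)]),(t,[(180,186.5),(218.5,198),(204,243.5),(165,232)])):
    q=np.array([atz(d,*p,4)[:2] for p in P]); print(q.mean(0))
```

```text
knob [490.3 -18.4  58. ] disc [498.8 -17.2  18. ]
[427.9 219.2] [440.1 282.5] [434.   250.85] 64.5 -10.9
[535.8 207.8] [545.5 253. ] [540.65 230.4 ] 46.2 -12.1
[526.4 210.5] [534.3 254.1] [530.35 232.3 ] 44.3 -10.3
[535.7 212.9] [544.9 255.1] [540.3 234. ] 43.2 -12.3
[545.8 211.2] [554.1 251.1] [549.95 231.15] 40.8 -11.8
[554.8 195.8] [567.8 262.1] [561.3  228.95] 67.6 -11.1
[503.9   251.525]
[495.575 248.575]
```

```bash
python3 -m pendant '[[0,-0.138,0,0,0,0,5],[0,-0.138,0,0,0,0,5],[0,-0.138,0,0,0,0,5],[0,-0.138,0,0,0,0,5],[0,-0.138,0,0,0,0,5],[0,-0.138,0,0,0,0,5],[0,-0.138,0,0,0,0,5]]'
python3 -m pendant '[[0,0,-0.14,0,-2,0,5],[0,0,-0.14,0,0,0,5],[0,0,-0.14,0,0,0,5],[0,0,0,0,0,0,5]]'
python3 -c "
from h import *
to([0,0,0])"
python3 -m pendant '[[0,0,0.14,0,0,0,5],[0,0,0.14,0,0,0,5],[0,0,0.14,0,0,0,5],[0,0,0,0,0,0,5]]'
python3 - <<'E'
from h import *
from scipy.spatial.transform import Rotation as Ro
y=np.radians(-11.3); c,s_=np.cos(y),np.sin(y)
R=np.array([[c,0,-s_],[s_,0,c],[0,-1,0]]); print(np.linalg.det(R))
to([540,231,150],R)
import json
L=[json.loads(l) for l in open('log.jsonl')]
A=[];b=[]
for q,p,R in L:
    q=np.radians(q); r=np.hypot(p[0],p[1]); a=q[1];e=a+q[2];f=e+q[4]
    # forearm with elbow offset
    A.append([1,np.sin(a),np.sin(e),np.cos(e),np.sin(f),0]);b.append(r)
    A.append([0,np.cos(a),np.cos(e),-np.sin(e),np.cos(f),1]);b.append(p[2])
x,res,rk,sv=np.linalg.lstsq(np.array(A),np.array(b),rcond=None); print(x.round(1),res,rk,sv.round(2)); print((np.array(A)@x-b).round(1))
E
```

```text
clock: 10.15
tool_pos: [492.8, -18.6, 161.7]
tcp_rot: [[0.981, -0.002, 0.192], [-0.192, 0.0, 0.981], [-0.002, -1.0, -0.0]]
ft_force: [0.4, 0.3, 0.0]
grip_width: 50.0
clock: 10.55
tool_pos: [490.0, -18.0, 180.6]
tcp_rot: [[0.896, 0.399, 0.197], [-0.18, -0.08, 0.98], [0.407, -0.914, -0.0]]
ft_force: [-0.4, 0.9, -0.0]
grip_width: 50.0
t 10.55 pos [490.  -18.  180.6] q [ -6.3   5.6 121.7  -4.3  28.9   8.3] F [-0.4  0.9 -0. ] g 50.0
delta cm tool [-51.56  -3.17  -7.89] norm 52.25
clock: 10.95
tool_pos: [495.3, -19.2, 182.6]
tcp_rot: [[0.98, -0.006, 0.198], [-0.198, 0.002, 0.98], [-0.007, -1.0, 0.0]]
ft_force: [-0.8, 0.5, -1.0]
grip_width: 50.0
1.0
t 10.95 pos [495.3 -19.2 182.6] q [-7.600e+00  1.620e+01  1.037e+02  1.000e-01  6.050e+01  3.800e+00] F [-0.8  0.5 -1. ] g 50.0
delta cm tool [-0.55  3.27 25.4 ] norm 25.62
rotvec tool rad [-0.0004 -0.0021 -0.0067]
[  2.  487.5 437.7  40.6 290.1 257.5] [0.25345117] 6 [7.89 5.78 0.43 0.32 0.31 0.15]
[ 0.   0.   0.   0.   0.   0.   0.1  0.   0.1  0.   0.1  0.   0.1  0.
  0.1  0.   0.1  0.   0.1  0.   0.   0.  -0.1  0.  -0.1  0.  -0.2  0.
  0.1 -0.3 -0.2  0. ]
```

```bash
python3 -m pendant '[[0,0,0,0,0,2.2,6],[0,0,0,0,0,4,6],[0,0,0,0,0,4,6],[0,0,0,0,0,4,6],[0,0,0,0,0,4,6],[0,0,0,-0.3,0,4,6],[0,0,0,-0.3,0,3.2,6]]'
python3 -m pendant '[[0,-0.149,0,0,0,0,6],[0,-0.149,0,0,0,0,6],[0,-0.149,0,0,0,0,6],[0,-0.149,0,0,0,0,6],[0,-0.149,0,0,0,0,6],[0,-0.149,0,0,0,0,6],[0,-0.149,0,0,0,0,6],[0,-0.149,0,0,0,0,6],[0,-0.149,0,0,0,0,6],[0,-0.149,0,0,0,0,6]]'
python3 -m pendant '[[0,-0.149,0,0,0,0,6],[0,-0.149,0,0,0,0,6],[0,-0.149,0,0,0,0,6],[0,-0.149,0,0,0,0,6],[0,-0.149,0,0,0,0,6],[0,-0.149,0,0,0,0,6],[0,-0.149,0,0,0,0,6],[0,-0.149,0,0,0,0,6],[0,-0.149,0,0,0,0,6],[0,-0.149,0,0,0,0,6]]'
cat >> h.py <<'E'
def Rdown(yaw):
    y=np.radians(yaw); c,s_=np.cos(y),np.sin(y); return np.array([[c,0,-s_],[s_,0,c],[0,-1,0]])
E
python3 - <<'E'
from h import *
to([540,231,150],Rdown(168.7))
E
```

```text
clock: 11.65
tool_pos: [537.5, 233.6, 182.3]
tcp_rot: [[0.98, -0.001, 0.197], [-0.197, 0.0, 0.98], [-0.001, -1.0, -0.0]]
ft_force: [0.8, -1.0, -1.1]
grip_width: 59.9
clock: 12.65
tool_pos: [537.4, 231.4, 182.3]
tcp_rot: [[0.27, -0.001, -0.963], [0.963, -0.0, 0.27], [-0.001, -1.0, 0.001]]
ft_force: [0.5, -0.9, 0.2]
grip_width: 60.4
clock: 13.65
tool_pos: [537.4, 231.4, 182.3]
tcp_rot: [[-0.938, -0.001, -0.347], [0.347, -0.0, -0.938], [0.001, -1.0, 0.001]]
ft_force: [-0.0, 0.3, -0.0]
grip_width: 60.1
t 13.65 pos [537.4 231.4 182.3] q [  18.7   25.1   90.6    0.    64.4 -141. ] F [-0.   0.3 -0. ] g 60.1
delta cm tool [-0.26  3.23 -0.05] norm 3.24
rotvec tool rad [-0.0005 -0.157   0.0013]
```

```bash
python3 -m pendant '[[0,-0.08,0,-0.3,2,0,6],[0,-0.077,0,0,3,0,6],[0,0,0,0,3,0,6],[0,0,0,0,1.5,0,6],[0,0,0,0,0,0,6]]'
python3 - <<'E'
from h import *
s=shot('scene','s11')['image'];t=shot('top','t11')['image']
to([540,231,70],Rdown(168.7))
cv2.imwrite('pics/cr13.png',np.hstack([grid(s,270,140,340,230,6),grid(t,160,160,230,250,6)]))
p=env.observe()['tool_pos']
for d in(load('s11'),load('t11')): print(proj(d,p),proj(d,p+[0,0,7]))
E
```

```text
clock: 14.15
tool_pos: [539.3, 230.0, 86.0]
tcp_rot: [[-0.979, -0.004, -0.202], [0.202, -0.001, -0.979], [0.004, -1.0, 0.002]]
ft_force: [-0.3, -0.8, 0.5]
grip_width: 59.5
t 14.25 pos [541.  230.6  88.8] q [  18.5   31.9   94.4    0.    53.6 -149.8] F [ 0.5  0.3 -0.1] g 59.9
delta cm tool [ 0.11  1.88 -0.02] norm 1.89
rotvec tool rad [ 0.0003 -0.0066 -0.0004]
[301.8 201.2] [302.1 200.1]
[194.7 194.6] [194.3 194.1]
```

View pics/cr13.png

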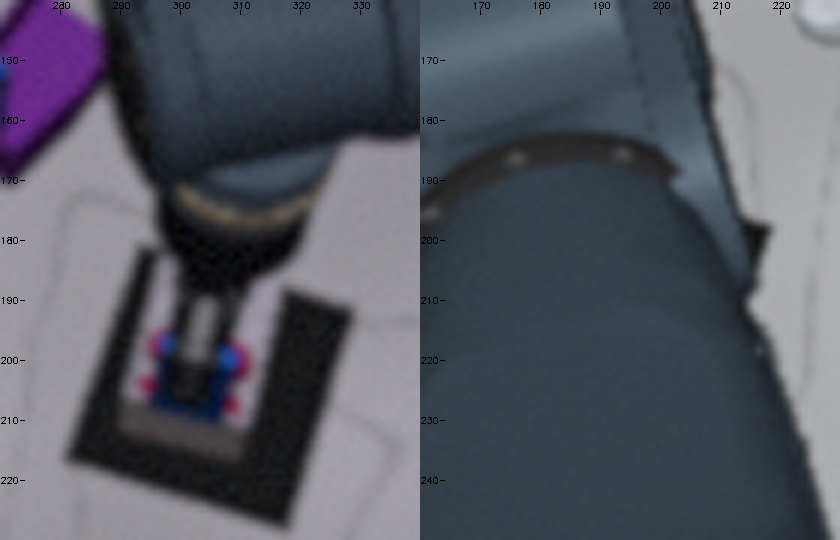

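```bash
python3 -m pendant '[[0,0,0,0,0.9,-0.2,6],[0,0,0,0,0.9,0,4],[0,0,0,0,0,0,3],[0,0,0,0,0,0,3],[0,0,0,0,0,0,3],[0,0,0,0,0,0,3]]'
python3 - <<'E'
from h import *
s=shot('scene','s12')['image']
to([540,231,70],Rdown(168.7))
cv2.imwrite('pics/cr14.png',grid(s,270,160,340,230,8))
print(env.observe()['moment'])
E
```

```text
clock: 14.85
tool_pos: [541.2, 232.4, 70.5]
tcp_rot: [[-0.979, 0.0, -0.202], [0.202, 0.0, -0.979], [-0.0, -1.0, -0.0]]
ft_force: [-0.7, -0.6, -0.9]
grip_width: 30.1
t 14.9 pos [541.2 232.4  70.5] q [  18.7   33.5   94.9    0.    51.6 -149.6] F [ 0.  -0.3  0.3] g 30.2
delta cm tool [0.09 0.05 0.16] norm 0.19
rotvec tool rad [ 0.0002 -0.0064 -0.0004]
[ 0.03957471  0.09000528 -0.03363546]
```

View pics/cr14.png

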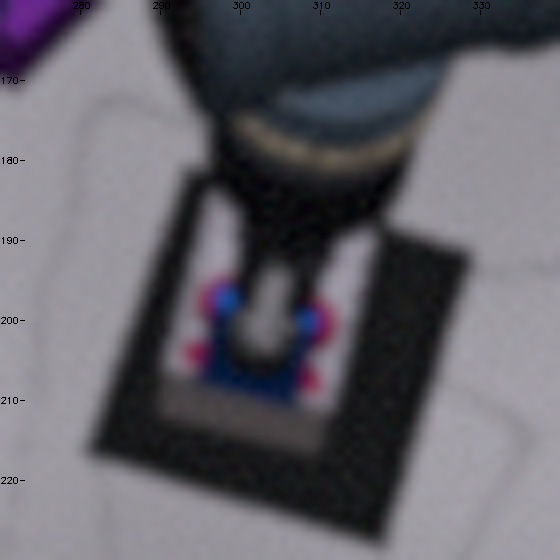

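```bash
python3 -m pendant '[[0,0,0,0,0,0,2.4],[0,0,0,0,0,0,2.1],[0,0,0,0,0,0,2.1]]'
python3 -m pendant '[[0,0,0,0,0,0,1.8],[0,0,0,0,0,0,1.6],[0,0,0,0,0,0,1.6]]'
```

```text
clock: 15.2
tool_pos: [541.0, 232.4, 70.2]
tcp_rot: [[-0.979, 0.0, -0.202], [0.202, 0.0, -0.979], [0.0, -1.0, -0.0]]
ft_force: [0.7, -0.2, -0.0]
grip_width: 21.1
clock: 15.5
tool_pos: [541.0, 232.4, 70.2]
tcp_rot: [[-0.979, -0.0, -0.202], [0.202, 0.0, -0.979], [0.0, -1.0, -0.0]]
ft_force: [-0.5, -0.3, -0.4]
grip_width: 16.2
```

```bash
python3 -m pendant '[[0,0,0,0,0,0,1.3],[0,0,0,0,0,0,1.3]]'
python3 -m pendant '[[0,0,0,0,0,0,1.0],[0,0,0,0,0,0,0.5],[0,0,0,0,0,0,0.3],[0,0,0,0,0,0,0.3]]'
python3 -m pendant '[[0,0,0,0,0,0,0.3],[0,0,0,0,-0.4,0,0.3],[0,0,0,0,-0.8,0,0.3],[0,0,0,0,0,0,0.3]]'
python3 - <<'E'
from h import *
s=shot('scene','s13')['image']
to([540,231,70],Rdown(168.7))
cv2.imwrite('pics/cr15.png',grid(s,270,160,340,230,8))
print(env.observe()['moment'])
E
```

```text
clock: 15.7
tool_pos: [540.9, 232.4, 70.2]
tcp_rot: [[-0.979, -0.0, -0.202], [0.202, -0.0, -0.979], [0.0, -1.0, 0.0]]
ft_force: [-0.7, 0.1, 0.5]
grip_width: 13.4
clock: 16.1
tool_pos: [540.9, 232.4, 70.4]
tcp_rot: [[-0.979, -0.0, -0.202], [0.202, 0.0, -0.979], [0.0, -1.0, 0.0]]
ft_force: [-2.2, 0.5, 5.7]
grip_width: 10.4
clock: 16.5
tool_pos: [541.8, 232.5, 83.3]
tcp_rot: [[-0.979, 0.002, -0.202], [0.202, 0.0, -0.979], [-0.002, -1.0, -0.001]]
ft_force: [-0.5, 0.8, -3.2]
grip_width: 10.6
t 16.55 pos [541.5 232.4  82.7] q [  18.7   32.5   94.5   -0.    52.9 -149.6] F [ 0.7  0.6 -3.8] g 10.6
delta cm tool [0.12 1.27 0.17] norm 1.29
rotvec tool rad [ 0.0006 -0.0064 -0.0011]
[-0.03787644 -0.09580005 -0.00012002]
```

View pics/cr15.png

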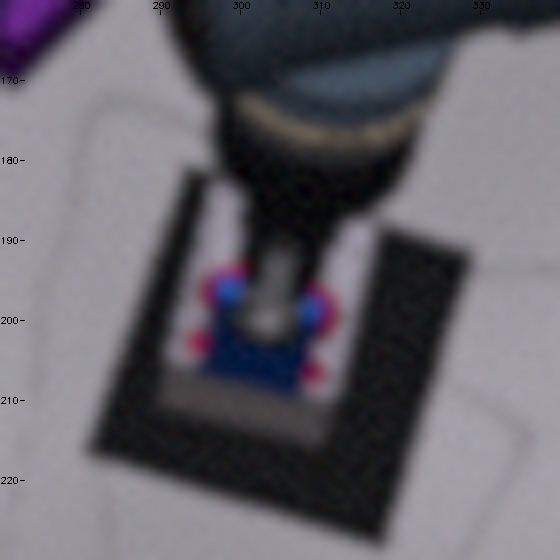

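```bash
python3 -m pendant '[[0,0,0,0,-1.5,0,0.3],[0,0,0,0,-2.2,0,0.3],[0,0,0,0,-2.5,0,0.3],[0,0,0,0,-2.5,0,0.3],[0,0,0,0,-2,0,0.3],[0,0,0,0,-1.2,0,0.3],[0,0.05,0,0,-0.5,0,0.3],[0,0.1,0,0,0,0,0.3],[0,0.14,0,0,0,0,0.3],[0,0.14,0,0,0,0,0.3]]'
python3 -m pendant '[[0,0.14,0,0,0,0,0.3],[0,0.14,0,0,0,0,0.3],[0,0.14,0,0,0,0,0.3],[0,0.14,0,0,0,0,0.3],[0,0.14,0,0,0,0,0.3],[0,0.14,0,0,0,0,0.3],[0,0.14,0,0,0,0,0.3],[0,0.14,0,0,0,0,0.3],[0,0.14,0,0,0,0,0.3],[0,0.14,0,0,0,0,0.3]]'
python3 -m pendant '[[0,0.14,0,0,0,0,0.3],[0,0.14,0,0,0,0,0.3],[0,0.14,0,0,0,0,0.3],[0,0.14,0,0,0,0,0.3],[0,0.14,0,0,0,0,0.3],[0,0.14,0,0,0,0,0.3],[0,0.14,0,0,0,0,0.3],[0,0.14,0,0,0,0,0.3],[0,0.14,0,0,0,0,0.3],[0,0.14,0,0,0,0,0.3]]'
python3 - <<'E'
from h import *
s=shot('scene','s14')['image'];t=shot('top','t14')['image']
to([361.6,-183,200],Rdown(-27))
print(env.observe()['moment'])
cv2.imwrite('pics/cr16.png',np.hstack([grid(s,130,150,200,220,5),grid(t,310,180,400,250,5)]) if 0 else grid(s,130,150,200,220,8)); cv2.imwrite('pics/cr17.png',grid(t,315,185,395,250,8))
E
```

```text
clock: 17.55
tool_pos: [540.8, 232.3, 206.3]
tcp_rot: [[-0.803, -0.0, -0.597], [0.597, -0.0, -0.803], [0.0, -1.0, 0.0]]
ft_force: [0.2, -0.5, -3.9]
grip_width: 10.1
clock: 18.55
tool_pos: [540.7, 232.2, 206.1]
tcp_rot: [[0.452, -0.001, -0.892], [0.892, -0.0, 0.452], [-0.001, -1.0, 0.001]]
ft_force: [0.5, -0.6, -3.5]
grip_width: 10.3
clock: 19.55
tool_pos: [540.7, 232.2, 206.1]
tcp_rot: [[0.956, -0.001, 0.293], [-0.293, -0.0, 0.956], [-0.001, -1.0, -0.001]]
ft_force: [0.2, 0.6, -2.8]
grip_width: 10.4
t 19.65 pos [540.7 232.3 206.1] q [18.7 24.1 88.6  0.  67.3 35.6] F [-0.2  0.  -3.3] g 10.7
delta cm tool [ -5.1    0.64 -44.94] norm 45.23
rotvec tool rad [ 0.0005  0.1771 -0.0007]
[0.04175598 0.12939327 0.03271255]
```

View pics/s14.png

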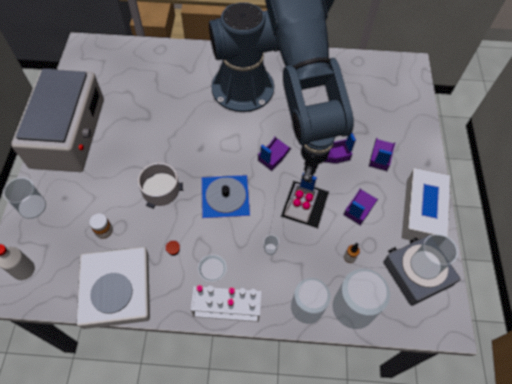

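View pics/cr16.png

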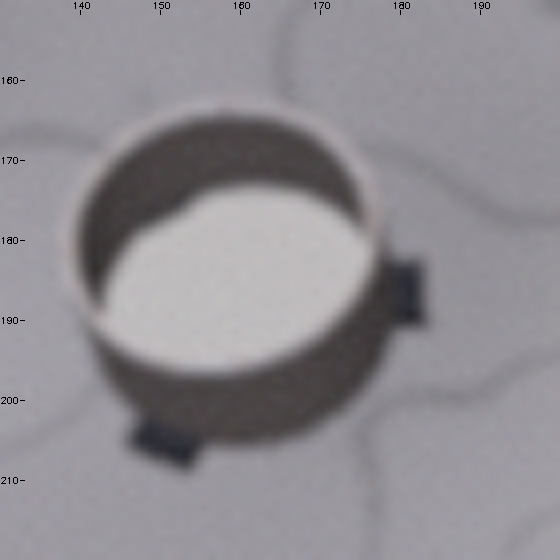

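View pics/cr17.png

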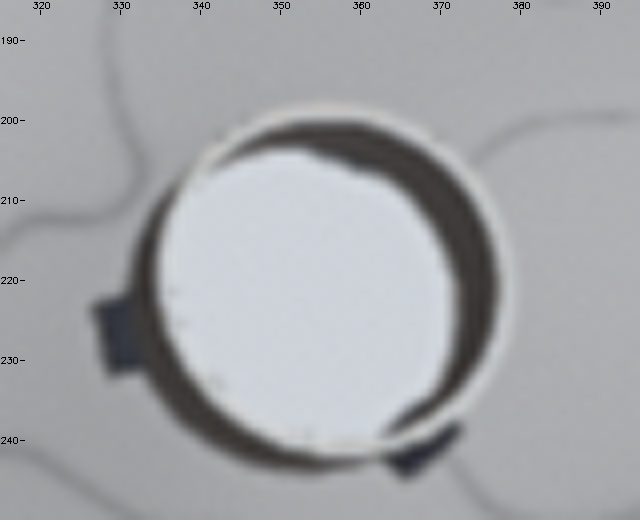

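Run:
```python
from h import *
print(atz(load('s14'),158,179.7,70),atz(load('t14'),356.7,220,70))
# camera check using the scoop: tab top center = TCP + 42 up
t=load('t14');s=load('s14');p=np.array([540.7,232.3,206.1])
for z in(19,42): print(proj(s,p+[0,0,z]),proj(t,p+[0,0,z]))
c,sn=np.cos(np.radians(-17)),np.sin(np.radians(-17))
print('lip',proj(s,p+[104*c,104*sn,-33.4]),proj(t,p+[104*c,104*sn,-33.4]))
cv2.imwrite('pics/cr18.png',np.hstack([grid(s['im'],270,160,340,230,6),grid(t['im'],160,160,230,230,6)]))
```

```text
[ 486.7 -240.4   70. ] [ 478.2 -243.1   70. ]
[307.6 178.9] [186.7 183.6]
[308.6 174.7] [185.3 181.4]
lip [294.7 216.7] [202.6 153.4]
```

View pics/cr18.png

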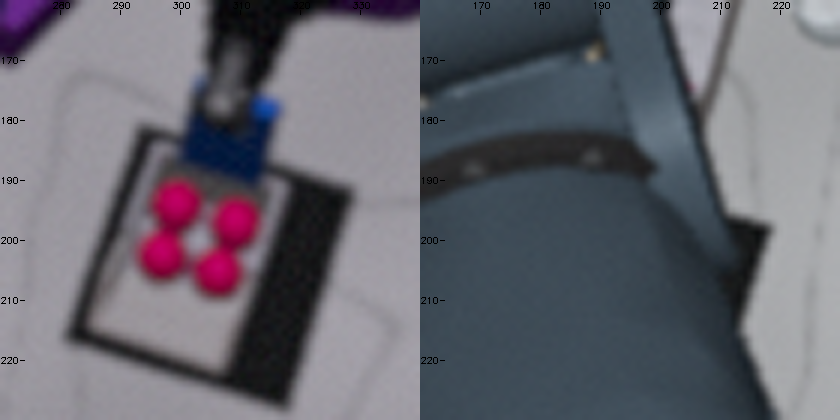

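```bash
python3 -m pendant '[[0,0.09,0,0,0,0,0.3],[0,0.087,0,0,0,0,0.3],[0,0,0,0.2,0,-1,0.3],[0,0,0,0.2,0,-2,0.3],[0,0,0,0.2,0,-2.8,0.3],[0,0,0,0.2,0,-3.3,0.3],[0,0,0,0.2,0,-3.3,0.3],[0,0,0,0.2,0,-3.3,0.3],[0,0,0,0.2,0,-3.3,0.3],[0,0,0,0.2,0,-3.3,0.3]]'
python3 -m pendant '[[0,0,0,0.2,0,-3.3,0.3],[0,0,0,0.2,0,-3.3,0.3],[0,0,0,0.2,0,-3.3,0.3],[0,0,0,0.2,0,-3.3,0.3],[0,0,0,0.2,0,-3.3,0.3],[0,0,0,0.2,0,-2.8,0.3],[0,0,0,0,0,-2,0.3],[0,0,0,0,0,-1,0.3],[0,0,0,0,0,0,0.3]]'
python3 - <<'E'
from h import *
s=shot('scene','s15')['image']
to([361.1,-182.7,150],Rdown(-27))
print(env.observe()['moment'])
cv2.imwrite('pics/cr19.png',grid(s,110,120,210,220,6))
E
```

```text
clock: 20.65
tool_pos: [453.3, 24.7, 206.3]
tcp_rot: [[0.895, 0.0, 0.447], [-0.447, -0.0, 0.895], [0.0, -1.0, -0.0]]
ft_force: [0.6, 0.0, -3.5]
grip_width: 10.0
clock: 21.55
tool_pos: [363.8, -178.7, 206.3]
tcp_rot: [[0.893, 0.0, 0.451], [-0.451, -0.0, 0.893], [0.0, -1.0, -0.0]]
ft_force: [1.2, 0.2, -3.1]
grip_width: 10.3
t 21.6 pos [ 364.2 -178.1  206.2] q [-32.6   4.6 114.3   0.   61.1  -5.8] F [ 0.3  0.2 -4.2] g 10.1
delta cm tool [-0.07  5.62 -0.55] norm 5.65
rotvec tool rad [-0.0002  0.0034 -0.    ]
[ 0.04990219  0.09451289 -0.01841866]
```

View pics/cr19.png

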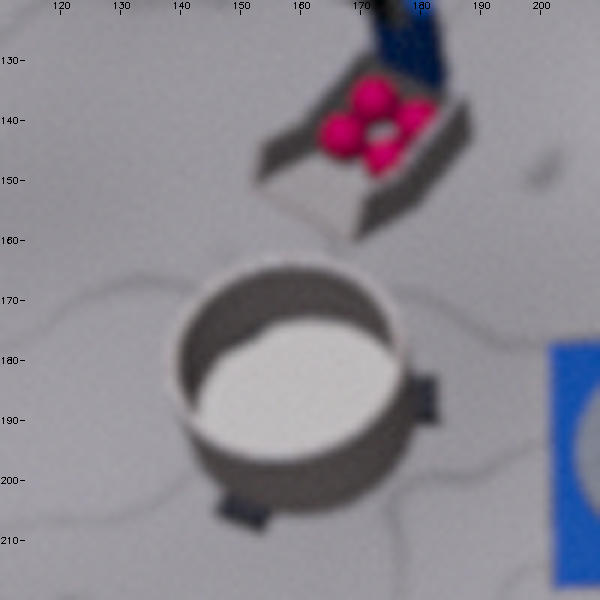

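```bash
python3 -c "
from h import *
to([347.7,-175.9,125],Rdown(-27))"
python3 -m pendant '[[0,0,0,-0.6,0.6,-0.2,0.3],[0,0,0,-0.6,1.2,-0.3,0.3],[0,0,0,-0.4,1.5,0,0.3],[0,0,0,0,1.5,0,0.3],[0,0,0,0,1.4,0,0.3],[0,0,0,0,1,0,0.3],[0,0,0,0,0.5,0,0.3],[0,0,0,0,0.3,0,0.3],[0,0,0,0,0,0,0.3]]'
python3 - <<'E'
from h import *
s=shot('scene','s16')['image'];t=shot('top','t16')
to([347.7,-175.9,125],Rdown(-27))
print(env.observe()['moment'])
cv2.imwrite('pics/cr20.png',grid(s,110,120,210,220,6))
E
```

```text
t 21.6 pos [ 364.2 -178.1  206.2] q [-32.6   4.6 114.3   0.   61.1  -5.8] F [ 0.3  0.2 -4.2] g 10.1
delta cm tool [-1.57  8.12 -0.55] norm 8.29
rotvec tool rad [-0.0002  0.0034 -0.    ]
clock: 22.5
tool_pos: [347.9, -175.2, 126.2]
tcp_rot: [[0.892, -0.0, 0.452], [-0.452, 0.0, 0.892], [-0.0, -1.0, 0.0]]
ft_force: [-0.2, -0.4, -2.2]
grip_width: 10.6
t 22.6 pos [ 348.1 -175.5  126.5] q [-33.6  10.2 121.4   0.   48.4  -6.7] F [ 0.1 -0.2 -3.2] g 10.3
delta cm tool [-0.02  0.15 -0.06] norm 0.17
rotvec tool rad [0.0001 0.0024 0.0007]
[ 0.00376196  0.12900063 -0.02400589]
```

View pics/cr20.png

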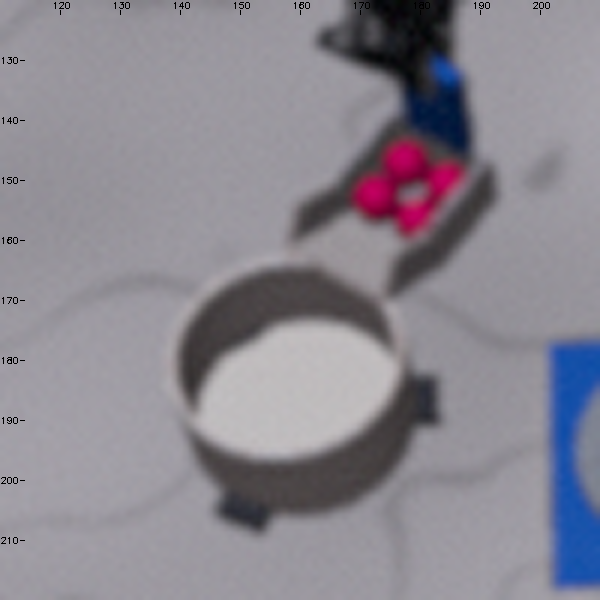

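View pics/t16.png

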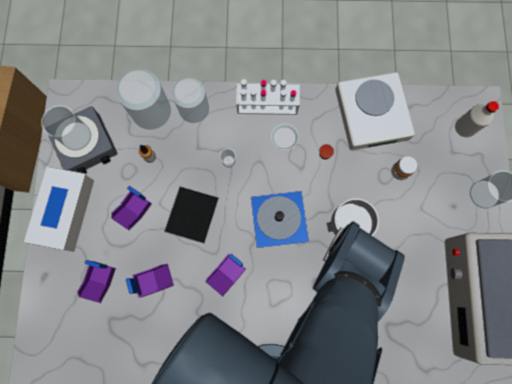

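```bash
python3 -m pendant '[[0,0,0,0,0.2,0,0.3],[0,0,0.03,0.1,-0.31,0,0.3],[0,0,0.07,0.23,-0.73,0,0.3],[0,0,0.07,0.23,-0.73,0,0.3],[0,0,0.07,0.23,-0.73,0,0.3],[0,0,0.07,0.23,-0.73,0,0.3],[0,0,0,0,0,0,0.3]]'
cat >> h.py <<'E'
JAR=np.array([480.5,-243.5]);
def lip():
    s=log(); R=s['tcp_rot']; L=s['tool_pos']+R@[104,33.4,0]; u=np.array([.891,-.454]); 
    print('lip',L.round(1),'rel jar radial %.1f lateral %.1f'%((L[:2]-JAR)@u,(L[:2]-JAR)@[.454,.891]),'tilt',np.degrees(np.arctan2(-R[2,0],-R[2,1])).round(1),'F',s['ft_force'].round(1),'q',s['q'].round(1),'t',s['clock'])
    a=np.arctan2(-R[2,0],-R[2,1]); print('1cm outward in tool x,y:',np.cos(a).round(2),-np.sin(a).round(2),' 1cm down:',np.sin(a).round(2),np.cos(a).round(2))
E
python3 -c "
from h import *
lip();shot('scene','s17')"
```

```text
clock: 23.3
tool_pos: [361.9, -182.6, 155.1]
tcp_rot: [[0.85, -0.271, 0.452], [-0.431, 0.137, 0.892], [-0.304, -0.953, -0.0]]
ft_force: [-0.4, 0.3, -3.5]
grip_width: 11.0
lip [ 441.2 -222.8   91.6] rel jar radial -44.5 lateral 0.6 tilt 17.7 F [-0.4  0.3 -3.5] q [-32.2  19.  106.5  -1.7  72.2  -4.5] t 23.3
1cm outward in tool x,y: 0.95 -0.3  1cm down: 0.3 0.95
```

View pics/s17.png

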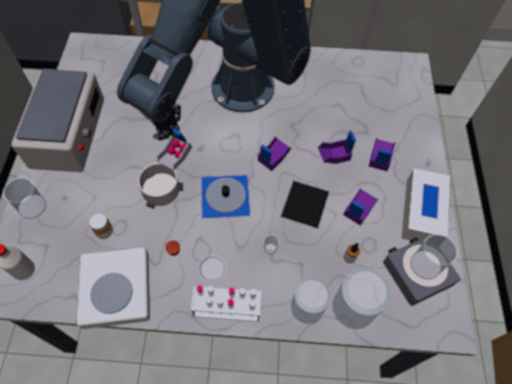

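```bash
python3 -m pendant '[[0,0,0.05,0.63,-0.68,0,0.3],[0,0,0.05,0.6,-0.7,0,0.3],[0,0,0.05,0.6,-0.72,0,0.3],[0,0,0,0,0,0,0.3]]'
python3 -c "
from h import *
lip()"
python3 -m pendant '[[0,0,0.03,0.1,-0.31,0,0.3],[0,0,0.03,0.1,-0.31,0,0.3],[0,0,0.03,0.1,-0.31,0,0.3],[0,0,0.03,0.1,-0.31,0,0.3],[0,0,0.03,0.1,-0.31,0,0.3],[0,0,0.03,0.1,-0.31,0,0.3]]'
python3 - <<'E'
from h import *
lip();s=shot('scene','s18')['image']; cv2.imwrite('pics/cr21.png',grid(s,110,120,210,220,6))
E
```

```text
clock: 23.75
tool_pos: [382.9, -193.2, 167.6]
tcp_rot: [[0.8, -0.395, 0.452], [-0.405, 0.2, 0.892], [-0.443, -0.897, 0.0]]
ft_force: [-0.3, 0.8, -4.5]
grip_width: 10.7
lip [ 452.9 -228.6   91.7] rel jar radial -31.3 lateral 0.7 tilt 26.3 F [-0.3  0.8 -4.5] q [-31.6  25.4  97.2  -2.1  83.6  -4. ] t 23.75
1cm outward in tool x,y: 0.9 -0.44  1cm down: 0.44 0.9
clock: 24.35
tool_pos: [394.7, -199.1, 180.8]
tcp_rot: [[0.716, -0.532, 0.452], [-0.363, 0.27, 0.892], [-0.596, -0.803, 0.0]]
ft_force: [-0.6, 0.3, -2.0]
grip_width: 10.3
lip [ 451.4 -227.8   92. ] rel jar radial -33.0 lateral 0.8 tilt 36.6 F [-0.6  0.3 -2. ] q [-31.1  31.9  88.7  -2.5  95.9  -3.7] t 24.35
1cm outward in tool x,y: 0.8 -0.6  1cm down: 0.6 0.8
```

View pics/cr21.png

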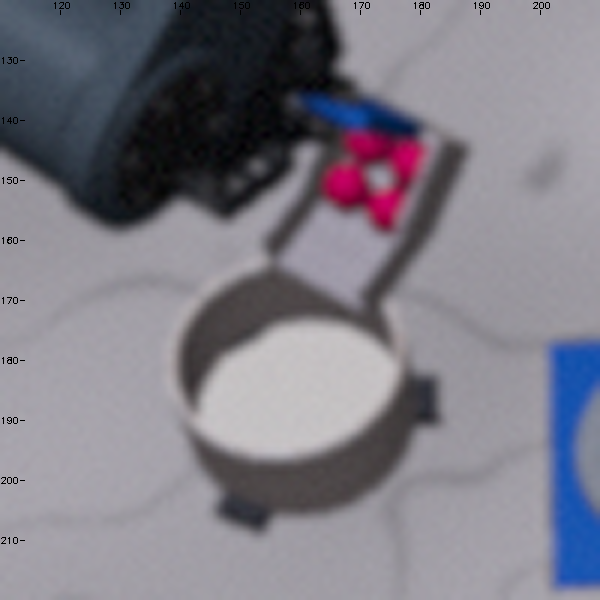

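```bash
python3 -m pendant '[[0,0,0.02,0.3,-0.38,0,0.3],[0,0,0.02,0.3,-0.38,0,0.3],[0,0,0.02,0.3,-0.38,0,0.3],[0,0,0.02,0.07,-0.21,0,0.3],[0,0,0,0,0,0,0.3],[0,0,0,0,0,0,0.3]]'
python3 - <<'E'
from h import *
lip();s=shot('scene','s19')['image']; cv2.imwrite('pics/cr22.png',grid(s,130,130,200,210,6))
E
```

```text
clock: 25.0
tool_pos: [409.5, -206.6, 185.5]
tcp_rot: [[0.671, -0.588, 0.452], [-0.34, 0.298, 0.892], [-0.66, -0.752, 0.0]]
ft_force: [-0.1, -0.8, -2.2]
grip_width: 10.5
lip [ 459.6 -232.    91.8] rel jar radial -23.9 lateral 0.8 tilt 41.3 F [-0.1 -0.8 -2.2] q [-30.9  36.   83.1  -2.7 102.   -3.6] t 25.0
1cm outward in tool x,y: 0.75 -0.66  1cm down: 0.66 0.75
```

View pics/cr22.png

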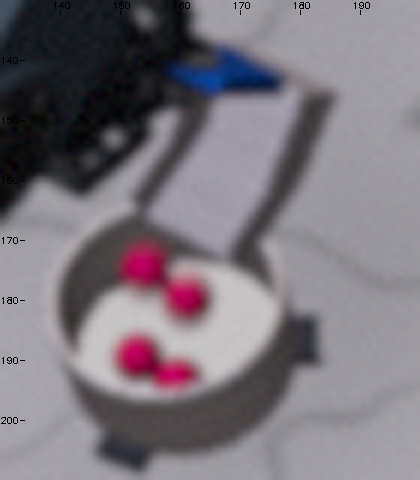

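```bash
python3 -m pendant '[[0,0,0,0,0,0,0.3],[0,0,0,-0.7,-0.75,0,0.3],[0,0,0,-1.3,-1.5,0,0.3],[0,0,0,-1.6,-1.9,0,0.3],[0,0,0,-1.6,-1.9,0,0.3]]'
python3 - <<'E'
from h import *
lip();s=shot('scene','s20')['image']; cv2.imwrite('pics/cr23.png',grid(s,130,110,200,210,6))
E
```

```text
clock: 25.55
tool_pos: [410.1, -206.9, 267.2]
tcp_rot: [[0.671, -0.588, 0.452], [-0.34, 0.298, 0.892], [-0.659, -0.752, 0.0]]
ft_force: [0.1, -0.5, -1.7]
grip_width: 10.6
lip [ 460.3 -232.3  173.5] rel jar radial -23.1 lateral 0.8 tilt 41.2 F [ 0.1 -0.5 -1.7] q [-30.9  31.2  79.   -2.8 110.9  -4. ] t 25.55
1cm outward in tool x,y: 0.75 -0.66  1cm down: 0.66 0.75
```

View pics/cr23.png

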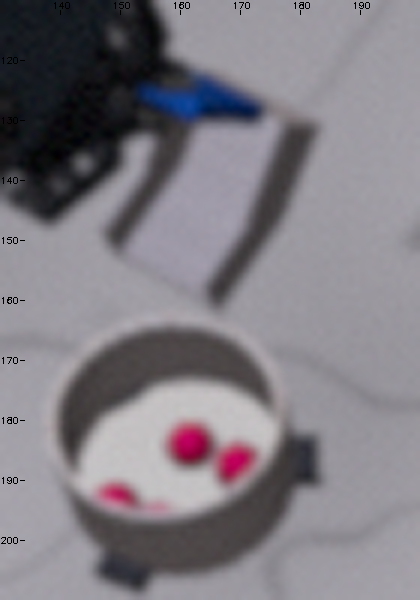

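```bash
python3 -m pendant '[[0,0,-0.12,0,0,0,0.3],[0,0,-0.12,0,0,0,0.3],[0,0,-0.12,0,0,0,0.3],[0,0,-0.12,0,0,0,0.3],[0,0,-0.12,0,0,0,0.3],[0,0,-0.119,0,0,0,0.3],[0,0,0,0,0,0,0.3]]'
python3 -c "
from h import *
to([541,232.4,206],Rdown(-27))"
```

```text
clock: 26.3
tool_pos: [408.7, -206.0, 266.4]
tcp_rot: [[0.892, 0.002, 0.452], [-0.452, -0.001, 0.892], [0.002, -1.0, -0.0]]
ft_force: [1.0, -0.8, -2.7]
grip_width: 10.2
t 26.3 pos [ 408.7 -206.   266.4] q [-32.6   6.6 103.    0.   70.3  -5.7] F [ 1.  -0.8 -2.7] g 10.2
delta cm tool [-8.03  6.02 45.09] norm 46.19
rotvec tool rad [0.0001 0.0022 0.0019]
```

```bash
python3 -m pendant '[[0,0,0,-0.4,0.2,2,0.3],[0,0,0,-0.7,0.3,4,0.3],[0,0,0,-0.7,0.5,4,0.3],[0,0,0,-0.7,0.5,4,0.3],[0,0,0,-0.7,0.5,4,0.3],[0,0,0,-0.7,0.5,4,0.3],[0,0,0,-0.7,0.5,4,0.3],[0,0,0,-0.7,0.5,4,0.3],[0,0,0,-0.7,0.5,4,0.3],[0,0,0,-0.7,0.5,4,0.3]]'
python3 -m pendant '[[0,0,0,-0.7,0.5,4,0.3],[0,-0.05,0,-0.5,0.5,2.6,0.3],[0,-0.1,0,-0.2,0.5,0.6,0.3],[0,-0.149,0,0,0,0,0.3],[0,-0.149,0,0,0,0,0.3],[0,-0.149,0,0,0,0,0.3],[0,-0.149,0,0,0,0,0.3],[0,-0.149,0,0,0,0,0.3],[0,-0.149,0,0,0,0,0.3],[0,-0.149,0,0,0,0,0.3]]'
python3 -m pendant '[[0,-0.149,0,0,0,0,0.3],[0,-0.149,0,0,0,0,0.3],[0,-0.149,0,0,0,0,0.3],[0,-0.149,0,0,0,0,0.3],[0,-0.149,0,0,0,0,0.3],[0,-0.149,0,0,0,0,0.3],[0,-0.149,0,0,0,0,0.3],[0,-0.149,0,0,0,0,0.3],[0,-0.149,0,0,0,0,0.3],[0,-0.149,0,0,0,0,0.3]]'
python3 -c "
from h import *
to([541,234,80],Rdown(168.4))"
```

```text
clock: 27.3
tool_pos: [522.5, 164.1, 220.0]
tcp_rot: [[0.892, -0.004, 0.452], [-0.452, -0.001, 0.892], [-0.004, -1.0, -0.003]]
ft_force: [0.8, -0.9, -1.3]
grip_width: 10.5
clock: 28.3
tool_pos: [541.9, 232.9, 205.0]
tcp_rot: [[0.745, -0.005, -0.667], [0.667, -0.001, 0.745], [-0.004, -1.0, 0.002]]
ft_force: [0.9, -0.2, -2.1]
grip_width: 10.2
clock: 29.3
tool_pos: [542.0, 232.9, 205.1]
tcp_rot: [[-0.605, -0.004, -0.796], [0.796, -0.001, -0.605], [0.002, -1.0, 0.004]]
ft_force: [0.3, -0.0, -1.1]
grip_width: 10.5
t 29.3 pos [542.  232.9 205.1] q [  18.7   24.4   88.3    0.    67.6 -108.5] F [ 0.3 -0.  -1.1] g 10.5
delta cm tool [ 0.12 12.51 -0.04] norm 12.51
rotvec tool rad [-0.0034 -0.719   0.0032]
```

```bash
python3 -m pendant '[[0,-0.149,0,0,0,0,0.3],[0,-0.149,0,0,0,0,0.3],[0,-0.149,0,0,0,0,0.3],[0,-0.149,0,0,0,0,0.3],[-0.003,-0.123,0.003,0,2,-0.5,0.3],[0,0,0,0,3,0,0.3],[0,0,0,0,3,0,0.3],[0,0,0,0,2.5,0,0.3],[0,0,0,0,1.2,0,0.3],[0,0,0,0,0,0,0.3]]'
python3 - <<'E'
from h import *
to([541,238,70.6],Rdown(168.4))
s=shot('scene','s21')['image']; cv2.imwrite('pics/cr24.png',grid(s,270,150,350,240,6))
E
```

```text
clock: 30.3
tool_pos: [543.2, 237.7, 86.9]
tcp_rot: [[-0.978, -0.002, -0.207], [0.207, 0.001, -0.978], [0.002, -1.0, -0.001]]
ft_force: [-0.4, -0.1, -1.7]
grip_width: 10.8
t 30.3 pos [543.2 237.7  86.9] q [ 1.91e+01  3.26e+01  9.37e+01  1.00e-01  5.38e+01 -1.49e+02] F [-0.4 -0.1 -1.7] g 10.8
delta cm tool [0.21 1.63 0.01] norm 1.64
rotvec tool rad [ 0.0006 -0.0061  0.0017]
```

View pics/cr24.png

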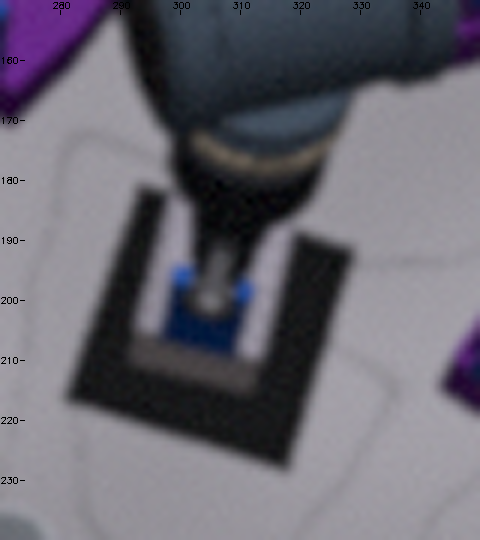

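Scoop sits over the black mat with margin on every side; now lowering gently.

```bash
python3 -m pendant '[[0,0,0,0.1,0.6,0,0.3],[0,0,0,0,0.4,0,0.3],[0,0,0,0,0.2,0,0.3],[0,0,0,0,0.1,0,0.3],[0,0,0,0,0,0,0.3]]'
python3 -m pendant '[[0,0,0,0,0.1,0,0.3],[0,0,0,0,0,0,0.3]]'
python3 -m pendant '[[0,0,0,0,0.1,0,0.3],[0,0,0,0,0,0,0.3]]'
```

```text
clock: 30.85
tool_pos: [542.9, 238.1, 75.7]
tcp_rot: [[-0.978, 0.003, -0.207], [0.207, 0.003, -0.978], [-0.002, -1.0, -0.003]]
ft_force: [-0.4, 0.2, -1.4]
grip_width: 10.6
clock: 31.05
tool_pos: [542.9, 238.1, 74.6]
tcp_rot: [[-0.978, 0.003, -0.207], [0.207, 0.003, -0.978], [-0.002, -1.0, -0.003]]
ft_force: [-0.8, 0.2, -2.2]
grip_width: 10.5
clock: 31.25
tool_pos: [542.9, 238.1, 73.4]
tcp_rot: [[-0.978, 0.003, -0.207], [0.207, 0.002, -0.978], [-0.002, -1.0, -0.003]]
ft_force: [-0.3, -0.7, -2.3]
grip_width: 10.3
```

```bash
python3 -m pendant '[[0,0,0,0,0.1,0,0.3],[0,0,0,0,0.1,0,0.3],[0,0,0,0,0,0,0.3]]'
python3 -m pendant '[[0,0,0,0,0.1,0,0.3],[0,0,0,0,0,0,0.3]]'
```

```text
clock: 31.55
tool_pos: [542.8, 238.1, 71.3]
tcp_rot: [[-0.978, 0.003, -0.207], [0.207, 0.002, -0.978], [-0.002, -1.0, -0.003]]
ft_force: [-0.0, 0.8, -1.7]
grip_width: 10.3
clock: 31.75
tool_pos: [543.0, 238.2, 70.5]
tcp_rot: [[-0.978, 0.003, -0.207], [0.207, 0.003, -0.978], [-0.002, -1.0, -0.003]]
ft_force: [-0.3, -0.6, -1.5]
grip_width: 10.1
```

```bash
python3 -m pendant '[[0,0,0,0,0.1,0,0.3],[0,0,0,0,0,0,0.3]]'
python3 -m pendant '[[0,0,0,0,0.05,0,0.3],[0,0,0,0,0,0,0.3]]'
```

```text
clock: 31.95
tool_pos: [543.4, 238.4, 70.4]
tcp_rot: [[-0.978, 0.004, -0.207], [0.207, 0.003, -0.978], [-0.003, -1.0, -0.004]]
ft_force: [-0.9, 0.0, 5.9]
grip_width: 10.7
clock: 32.15
tool_pos: [543.6, 238.4, 70.4]
tcp_rot: [[-0.978, 0.005, -0.207], [0.207, 0.003, -0.978], [-0.004, -1.0, -0.004]]
ft_force: [-1.8, -1.9, 10.3]
grip_width: 10.4
```

```bash
python3 -m pendant '[[0,0,0,0,0,0,1.4],[0,0,0,0,0,0,2],[0,0,0,0,0,0,4],[0,0,0,0,0,0,4],[0,0,0,0,-1,0,4],[0,0,0,0,-3,0,4],[0,0,0,0,-4,0,4],[0,0,0,0,-4,0,4],[0,0,0,0,0,0,4]]'
python3 - <<'E'
from h import *
to([541,232,150])
s=shot('scene','s22')['image']; cv2.imwrite('pics/cr25.png',grid(s,270,150,350,240,6))
E
```

```text
clock: 33.05
tool_pos: [545.0, 238.7, 195.3]
tcp_rot: [[-0.978, 0.012, -0.207], [0.207, 0.006, -0.978], [-0.01, -1.0, -0.008]]
ft_force: [0.2, 0.4, -0.9]
grip_width: 39.8
t 33.05 pos [545.  238.7 195.3] q [ 1.91e+01  2.49e+01  8.89e+01  1.00e-01  6.54e+01 -1.49e+02] F [ 0.2  0.4 -0.9] g 39.8
delta cm tool [0.3  4.52 0.78] norm 4.6
```

View pics/cr25.png

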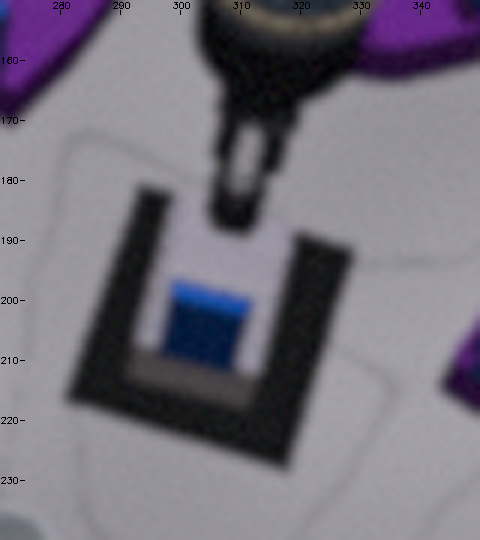

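View pics/s22.png

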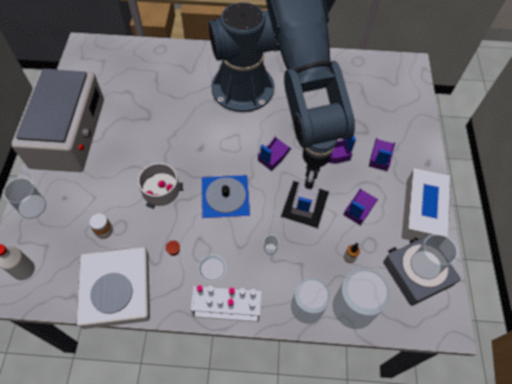

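Run:
```python
from h import *
t=shot('top','t23')['image'];s=load('s22')['im']; cv2.imwrite('pics/cr26.png',np.hstack([grid(t,325,185,390,250,6),grid(s,130,150,195,215,6)]))
```

```text
(no output)
```

View pics/cr26.png

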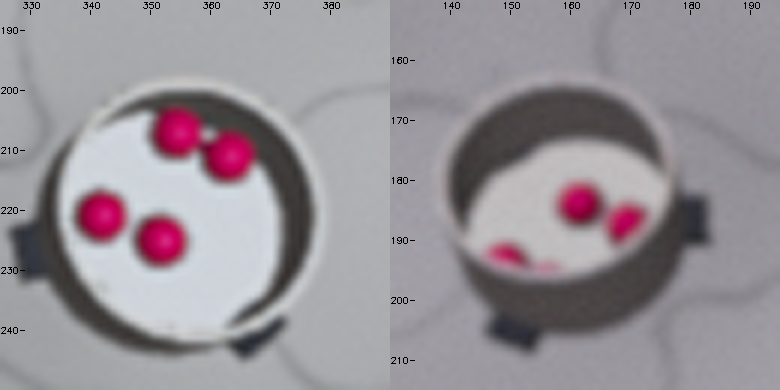

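All four balls lie in the jar (top view at about (354,207), (363,211), (342,221) and (352,225)). The lid is centred on the blue mat, and the scoop stands free on the black mat.

```bash
python3 -c "
from workcell import env
print(env.finish_job())"
```

```text
the job is handed in; nothing more can be done
None
```

The job is done and handed in at about 33 s of the 64 s allowed. The hand-in gave no verdict.

- **Lid:** I set it down knob up on the blue mat, and the pictures show it centred there.
- **Pour:** I brought the scoop's lip to about 21 mm above the jar's mouth before tipping. The balls rolled out by about 41° of tilt. The last top view shows all four in the jar.
- **Scoop:** The empty scoop stands upright on the black mat, about 6 mm from where it started, and the gripper is open and clear above it. I lowered it until I felt contact (about 10 N) and then let go.
- **Bystanders:** In the last scene view the other things on the bench look unmoved, judged by eye.

**Disagreements and rework:**
- The two cameras disagreed by about 5 to 8 mm in x. I used positions in between, which the contacts at the lid and scoop supported.
- The lid knob took four closings to get centred between the fingers.
- The last top view of the scoop was hidden by the arm, so its final place is judged from the scene camera only.

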